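Cancel tested specimens in the turnbuckle clamp

ROBOT

A 6-joint arm with a two-finger parallel gripper is mounted at the origin on a cart in front of the work surface, level with it; the furniture and walls round the work are solid. World frame = base frame: x ahead of the robot, y to its left, z up, the work surface at z = 0. Lengths are in m, angles in rad, forces in N, time in s.
With the tool pointing down it reaches from about 0.35 to 0.975 m from the base axis. Payload 4.9 kg.
Tool frame: the origin (TCP) lies on the centre line of the jaws, within the pads' length; the fingertips stand 14 mm ahead of it and the grasp point (between the pads) lies 5 mm behind it; y points along the fingers, z is the direction in which the jaws open and shut, and the axes are right-handed (so a half turn about y gives the same grasp; the last joint's range is limited). The gripper opens to 85 mm and grips with 20 to 120 N. Pads are 22 mm wide; open, the fingers measure 114 mm over their backs; the gripper's body (76 mm by 85 mm) begins 54 mm behind the grasp point. The pads swing forward as they close: fully open they stand 13 mm farther back than shut.
Start: joints at [-1.389, 0.053, 1.613, -0, 1.476, -0.119], TCP at [0.185, -0.597, 0.245] pointing down, gripper open.
Joint ranges: [-3.01, 3.01], [-1.01, 2.22], [0.06, 2.58], [-1.02, 4.17], [0.09, 2.62], [-3.14, 3.14]. Speed limits (rad/s): [2.57, 2.57, 3.14, 3.14, 3.14, 3.14].

INTERFACE

Orientations are given as a rotation vector (axis times angle).
In Python, from station import ctrl gives the robot as it stands.
- The arm moves only by the tool servo_tool, never from a script. Its arguments are lists of equal length, an entry for each row: "delta_pos": the shift along the tool's x, y, z in m, a list of three; "dr": the turn, a rotation vector about the tool's x, y, z in degrees, a list of three; "grip": the opening, from 0 (shut) to 1 (fully open). In form: {"delta_pos": [[x, y, z], ...], "dr": [[rx, ry, rz], ...], "grip": [grip, ...]}. A call has 1 to 5 rows; each row shifts and turns the pose as measured when the row begins, along the tool's axes as they then stand; what a row does not reach is not made up. A row lasts 1/8 s, in which the tool goes at most 62.5 mm and 10.7 degrees, less where a joint would pass 70% of its speed; a pose out of reach is approached as far as the arm can. A call is refused whole if a number of a shift passes 0.0625 or a number of a turn 10.7, either way. A call with a gripper value outside its range is refused whole. The fingers move at their own pace and stop on an object; "grip_force" is the grip in N (left out, the last holds). Time passes only in rows, so rows that do not move let the fingers close. It gives the time, the measured TCP pose, the force and the opening at its end, in the units of the state.
- ctrl.get_obs(): the state, without advancing time (a new reading comes with each control period).
- ctrl.get_image(name): name is "side" or "top"; returns the picture (400x640x3 uint8, red, green, blue); there is no depth.
- ctrl.camera_params(name): a dict with "fovy" (degrees; the focal length in pixels is half the picture's height over the tangent of half this angle, whatever the lens; pixels are square), "cx", "cy" (the principal point, pixels), "eye" and "rotation" of the camera in the world. Camera axes: x right, y down, z forward; pixel columns grow to the right and rows downward; lengths in m; the calibration is good to about 2 mm. A picture is of the moment at which its call begins. camera_params takes no time and is no camera call.
- ctrl.finish_job(): hands the job in, once; it reports no verdict.
Trained networks look in the newest picture that a camera, given by its name, has taken for a name from the list of things; names that differ only in an ending like _2 or _b are one class to them, and where a whole thing is asked for, a point or a joint stands for the part that bears it (a point fixed in the world has none). Each returns a list of dicts, best first, with "score" (0 to 1); they miss things now and then, are a little off and sometimes report something else, mostly with a low value. They report only what shows in the picture. A call takes as long as a camera call.
- ctrl.masks_of(camera, label): "pixels" (400x640 bool, what is visible of it) and "extent" ([left, top, right, bottom] in pixels, round what is visible of it).
The state is a dict: "t": time; "q": joint angles; "dq": joint speeds; "effort": joint torques, N m; "tool_pos": TCP position; "tool_rot": TCP orientation; "contact_force": force on the tool from outside, world axes, zero at the start; "wrist_torque": the same for the moment, N m; "opening": finger opening in m.
Only numpy, scipy, OpenCV 4.12 (cv2) and the standard library are available. Lean on these libraries where they do the work, as an engineer would, in place of code of your own. Each camera call takes 0.05 s, during which the arm holds its last target.

TASK

Cancel the tested specimens: stand every specimen puck on the bench upright between the jaws of the turnbuckle clamp, one to a ringed bay, then turn the turnbuckle's middle body until both jaws grip them firmly. With them gripped, take the spring punch and press it straight down on each puck's brass pin until it trips and the pin is flush (never drive a pin with the fingers, or before the pucks are gripped). Put the punch back upright in its stand, leave the pucks clamped, and leave the other things on the bench where they are.

Things in the scene. Friction and masses are not known exactly. Their poses are not given: they have to be found in the camera images.
- specimen_a: black moulded specimen puck, a cylinder of 30 mm diameter and 19 mm height, 40 g, may be absent; origin at the centre of its underside, z up its axis. Grasp across the rim
- pin_a_top (a point): top of the brass marker pin of specimen_a: a 6 mm pin on the puck's axis that stands 4 mm above the top face at the start; moves down with the pin
- pin_a (a joint): how far the marker pin of specimen_a has been driven in, m: 0 = 4 mm proud, 0.004 = flush. It slides stiffly, at about 7 N, and stays where it is left
- specimen_b: black moulded specimen puck, a cylinder of 30 mm diameter and 16 mm height, 40 g, may be absent; origin at the centre of its underside, z up its axis. Grasp across the rim
- pin_b_top (a point): top of the brass marker pin of specimen_b: a 6 mm pin on the puck's axis that stands 4 mm above the top face at the start; moves down with the pin
- pin_b (a joint): how far the marker pin of specimen_b has been driven in, m: 0 = 4 mm proud, 0.004 = flush. It slides stiffly, at about 7 N, and stays where it is left
- specimen_c: green moulded specimen puck, a cylinder of 30 mm diameter and 20 mm height, 40 g, may be absent; origin at the centre of its underside, z up its axis. Grasp across the rim
- pin_c_top (a point): top of the brass marker pin of specimen_c: a 6 mm pin on the puck's axis that stands 4 mm above the top face at the start; moves down with the pin
- pin_c (a joint): how far the marker pin of specimen_c has been driven in, m: 0 = 4 mm proud, 0.004 = flush. It slides stiffly, at about 7 N, and stays where it is left
- fixture: turnbuckle clamp screwed to the bench: dark steel base plate 124 mm (x) by 256 mm (y, from -132 to +124 mm) and 8 mm thick; origin on the bench under the plate. On it two long jaws lie parallel to the y axis, one on the -x side, one on the +x side, tops 21 mm above the bench; the channel between them runs along y at x = 0 and is 46 mm wide at turnbuckle value 0, its rubber-lined length y = -35 to +120 mm
- jaw_front: jaw on the -x side of the channel; slides along the fixture's x, drawn in by the turnbuckle. Origin 8.5 mm above the bench on the channel's middle line when the turnbuckle is at 0
- jaw_back: jaw on the +x side of the channel, the mirror image
- bay_1 (a point): centre of bay 1, a white ring of 34 mm on the plate between the jaws (on the plate's top, 8 mm above the bench); at fixture x = 0, y = -12 mm
- bay_2 (a point): centre of bay 2, a white ring of 34 mm on the plate between the jaws (on the plate's top, 8 mm above the bench); at fixture x = 0, y = 43 mm
- bay_3 (a point): centre of bay 3, a white ring of 34 mm on the plate between the jaws (on the plate's top, 8 mm above the bench); at fixture x = 0, y = 98 mm
- turnbuckle_axis (a point): centre of the turnbuckle's middle body, 52 mm above the bench near the -y end of the plate. Its axis is the fixture's x axis; the body is 32 mm long and 20 mm thick, with four round spokes (8 mm thick, black ball ends of 11 mm, reaching 41 mm from the axis) at right angles in the fixture's y-z plane. The threaded ends go out along +x and -x to two lugs, one on each jaw, 26 mm wide in y, tops 61 mm above the bench; free space between the lugs at least 62 mm
- turnbuckle (a joint): turnbuckle body angle, rad, 0 (jaws open) to 6.6, positive about the fixture's +x: clockwise as the robot sees it, an upper spoke moves right (-y). At q the spokes stand at q + 0, 90, 180, 270 deg from fixture +y towards +z. Each rad draws each jaw in 1.6 mm; jaws meet pucks at about 5.0, grip firmly from about 5.3. Turns at 0.12 N m, stays as left; push a spoke with closed fingers
- punch: spring punch standing nose down in the stand, 160 g; origin at the nose tip (nose out), z up. Nose 8 mm thick, barrel 16 mm thick from 22 to 64 mm, collar of 36 mm diameter at 64 to 69 mm, blue square grip 20 by 20 mm (flat faces across x and y) at 69 to 115 mm, end cap to 121 mm
- punch_nose (a joint): how far the punch's nose is pushed into the barrel, m: 0 = out, 0.008 = fully in. The spring starts at 4 N and rises evenly to 11 N at 0.006, where the punch trips (only this reading shows it), and 14 N fully in. It comes out and resets itself when lifted
- punch_tip (a point): centre of the flat end of the nose (moves with the nose)
- stand: grey plastic punch stand, fixed: upright tube of 42 mm outer and 25 mm inner diameter, 74 mm high, on a 60 mm round foot; origin at the centre of its underside. The punch hangs in it by its collar, with its tip 10 mm above the bench
- bearing: small ball bearing, 35 mm, bystander
- parts_tin: round tin, 64 mm, bystander
- oil_bottle: white oil bottle with red spout, 113 mm tall, bystander

How it is judged:
On the way, in this order (a step that is already met when the one before it is completed fails the run):
1. every specimen stands upright on the plate between the jaws, let go (x of specimen_a in the frame of fixture between -0.01 and 0.01 m and y of specimen_a in the frame of fixture between -0.035 and 0.122 m and z of specimen_a in the frame of fixture between 0.0055 and 0.0115 m and angle between each of specimen_a, specimen_b, specimen_c's own z axis and vertical below 0.12 rad and x of specimen_b in the frame of fixture between -0.01 and 0.01 m and y of specimen_b in the frame of fixture between -0.035 and 0.122 m and z of specimen_b in the frame of fixture between 0.0055 and 0.0115 m and x of specimen_c in the frame of fixture between -0.01 and 0.01 m and y of specimen_c in the frame of fixture between -0.035 and 0.122 m and z of specimen_c in the frame of fixture between 0.0055 and 0.0115 m and contact force between the fingers and specimen_a below 0.1 N and contact force between the fingers and specimen_b below 0.1 N and contact force between the fingers and specimen_c below 0.1 N), for 0.3 s.
2. the turnbuckle has drawn both jaws in so that they grip every specimen (x of specimen_a in the frame of fixture between -0.01 and 0.01 m and y of specimen_a in the frame of fixture between -0.035 and 0.122 m and z of specimen_a in the frame of fixture between 0.0055 and 0.0115 m and angle between each of specimen_a, specimen_b, specimen_c's own z axis and vertical below 0.12 rad and x of specimen_b in the frame of fixture between -0.01 and 0.01 m and y of specimen_b in the frame of fixture between -0.035 and 0.122 m and z of specimen_b in the frame of fixture between 0.0055 and 0.0115 m and x of specimen_c in the frame of fixture between -0.01 and 0.01 m and y of specimen_c in the frame of fixture between -0.035 and 0.122 m and z of specimen_c in the frame of fixture between 0.0055 and 0.0115 m and contact force between each of jaw_front, jaw_back and specimen_a above 3 N and contact force between each of jaw_front, jaw_back and specimen_b above 3 N and contact force between each of jaw_front, jaw_back and specimen_c above 3 N), for 0.3 s.
3. the punch trips on a specimen's pin (value of joint punch_nose above 0.006 m and ((contact force between punch and specimen_a above 0.3 N and horizontal distance between punch_tip and pin_a_top below 0.006 m and value of joint pin_a above 0.003 m) or (contact force between punch and specimen_b above 0.3 N and horizontal distance between punch_tip and pin_b_top below 0.006 m and value of joint pin_b above 0.003 m) or (contact force between punch and specimen_c above 0.3 N and horizontal distance between punch_tip and pin_c_top below 0.006 m and value of joint pin_c above 0.003 m)) and angle between punch's own z axis and vertical below 0.15 rad), for 0.02 s.
At the end, for the whole second after the job is handed in: every specimen upright on the plate between the jaws, gripped by both jaws (over 1.5 N each), its pin driven in by more than 3 of its 4 mm; the punch hangs upright in its stand by its collar (within 8 mm of the stand's axis and 4 mm of its seated height), at rest (x of specimen_a in the frame of fixture between -0.01 and 0.01 m and y of specimen_a in the frame of fixture between -0.035 and 0.122 m and z of specimen_a in the frame of fixture between 0.0055 and 0.0115 m and angle between each of specimen_a, specimen_b, specimen_c's own z axis and vertical below 0.12 rad and x of specimen_b in the frame of fixture between -0.01 and 0.01 m and y of specimen_b in the frame of fixture between -0.035 and 0.122 m and z of specimen_b in the frame of fixture between 0.0055 and 0.0115 m and x of specimen_c in the frame of fixture between -0.01 and 0.01 m and y of specimen_c in the frame of fixture between -0.035 and 0.122 m and z of specimen_c in the frame of fixture between 0.0055 and 0.0115 m and contact force between each of jaw_front, jaw_back and specimen_a above 1.5 N and contact force between each of jaw_front, jaw_back and specimen_b above 1.5 N and contact force between each of jaw_front, jaw_back and specimen_c above 1.5 N and value of joint each of pin_a, pin_b, pin_c above 0.003 m and horizontal distance between punch and stand below 0.008 m and z of punch in the frame of stand between 0.006 and 0.014 m and angle between punch's own z axis and vertical below 0.1 rad and linear speed of punch below 0.02 m/s and value of joint punch_nose below 0.002 m); the robot touches nothing.
It fails at once if a pin driven in while the jaws are not closed on the pucks (value of joint turnbuckle below 4.8 rad and ((velocity of joint pin_a above 0.01 m/s and value of joint pin_a above 0.0015 m) or (velocity of joint pin_b above 0.01 m/s and value of joint pin_b above 0.0015 m) or (velocity of joint pin_c above 0.01 m/s and value of joint pin_c above 0.0015 m))).
It fails at once if a pin driven in by something other than the punch ((velocity of joint pin_a above 0.01 m/s and value of joint pin_a above 0.0015 m and distance between punch_tip and pin_a_top above 0.015 m) or (velocity of joint pin_b above 0.01 m/s and value of joint pin_b above 0.0015 m and distance between punch_tip and pin_b_top above 0.015 m) or (velocity of joint pin_c above 0.01 m/s and value of joint pin_c above 0.0015 m and distance between punch_tip and pin_c_top above 0.015 m)).
It fails at once if a bystander moved by more than 3 cm (distance of any of bearing, parts_tin, oil_bottle from where it was at the start of the episode above 0.03 m).
It fails at once if a specimen dropped off the bench (height (world z) of any of specimen_a, specimen_b, specimen_c below -0.05 m).
Of specimen_a, specimen_b, specimen_c only 2 to 3 are there at a start; the rules pass over those that are not, and their reading is None.
At some moment in a run one of specimen_a, specimen_b, specimen_c may be knocked a few centimetres aside while the robot is not near it.
It also fails if it takes over 210 s, if anything falls off the work surface, if the arm or the gripper's body presses on something with over 40 N, if the wrist force passes 120 N, or if a joint passes its speed limit or range.

## Working session

There is one attempt and no reset: what is moved stays moved. The work goes in short steps, Python scripts to look and compute and a tool call to move; the robot and the scene stay as the last step left them, time stands still between calls to the robot, and variables do not carry over. Pictures are saved under pics/ and viewed, and the job is handed in when it is done.

Besides the shell and the picture viewer there is one more tool, called after "Request:" as name(argument=value, ...) on one line, values as JSON. servo_tool: Moves the arm, as the interface text tells. Its arguments: {"type":"object","properties":{"delta_pos":{"type":"array","items":{"type":"array","items":{"type":"number"}}},"dr":{"type":"array","items":{"type":"array","items":{"type":"number"}}},"grip":{"type":"array","items":{"type":"number"}},"grip_force":{"type":"number"}},"required":["delta_pos","dr","grip"]}

```bash
ls; mkdir -p pics
python3 - <<'E'
from station import ctrl
import cv2
o=ctrl.get_obs(); print(o)
for n in("side","top"):
    im=ctrl.get_image(n); cv2.imwrite(f"pics/{n}0.png",im[:,:,::-1]); print(n,ctrl.camera_params(n))
E
```

```text
pics
{'t': 0.0, 'q': array([-1.38902631e+00,  5.33515609e-02,  1.61428406e+00, -1.32083216e-05,
        1.47598287e+00, -1.18980256e-01]), 'dq': array([-9.70871046e-04,  6.89774008e-04, -1.08537077e-03, -2.91813091e-05,
        1.45364508e-03,  2.52368515e-03]), 'effort': array([-1.36506169e-03, -3.93677938e+01, -3.70177209e+01, -2.31283093e-04,
        6.94130940e-03,  6.93903985e-06]), 'tool_pos': array([ 0.18505015, -0.59636315,  0.2440722 ]), 'tool_rot': array([-0.31214882,  2.0617029 , -2.0574858 ]), 'contact_force': array([ 0.15911457, -0.02852356, -0.14654266]), 'wrist_torque': array([0.01426725, 0.01821466, 0.00971303]), 'opening': 0.08522157828051793}
side {'fovy': 52.50210581542199, 'cx': 323.63434435052596, 'cy': 203.6791466519584, 'eye': array([ 0.33164696, -1.07679968,  0.53223108]), 'rotation': array([-2.04583373,  0.29503283, -0.16797433])}
top {'fovy': 51.122530907909415, 'cx': 317.4696101826404, 'cy': 199.77659683739688, 'eye': array([ 0.47455695, -0.24259544,  1.14317807]), 'rotation': array([-2.14892662,  2.14124463, -0.10099552])}
```

View pics/side0.png

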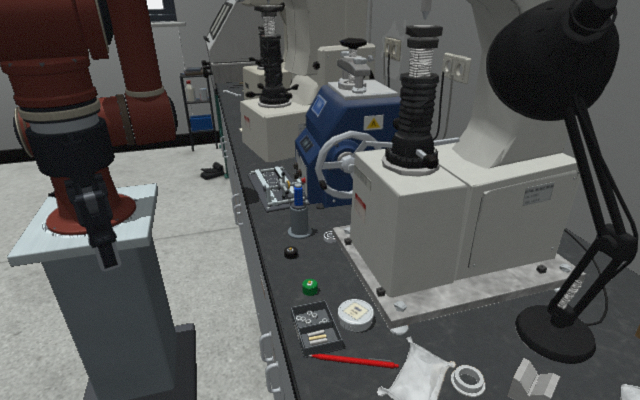

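View pics/top0.png

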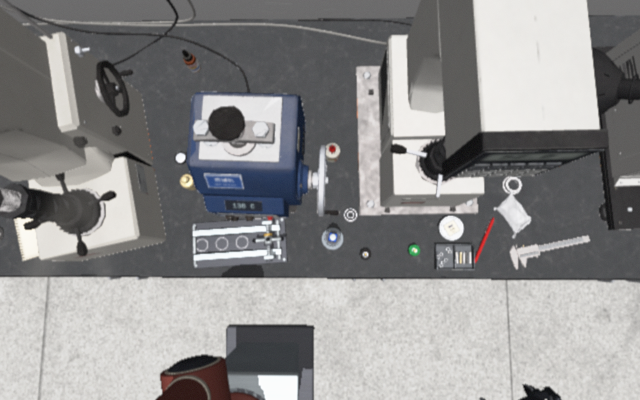

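```bash
cat > h.py <<'E'
from station import ctrl
import numpy as np, cv2
from scipy.spatial.transform import Rotation as R
def cam(n):
    p=ctrl.camera_params(n); f=200/np.tan(np.radians(p['fovy']/2))
    return p,f,R.from_rotvec(p['rotation']).as_matrix()
def ray(n,u,v):
    p,f,M=cam(n); d=M@np.array([(u-p['cx'])/f,(v-p['cy'])/f,1]); return p['eye'],d
def onz(n,u,v,z):
    e,d=ray(n,u,v); return e+d*(z-e[2])/d[2]
def proj(n,P):
    p,f,M=cam(n); c=(np.atleast_2d(P)-p['eye'])@M
    return np.c_[p['cx']+f*c[:,0]/c[:,2],p['cy']+f*c[:,1]/c[:,2]]
def shot(n,name,box=None,k=1):
    im=ctrl.get_image(n)[:,:,::-1]
    if box: im=im[box[1]:box[3],box[0]:box[2]]
    im=cv2.resize(im,None,fx=k,fy=k,interpolation=cv2.INTER_CUBIC); cv2.imwrite(f"pics/{name}.png",im)
def tri(pairs):
    A=np.zeros((3,3));b=np.zeros(3)
    for n,u,v in pairs:
        e,d=ray(n,u,v); d=d/np.linalg.norm(d); Q=np.eye(3)-np.outer(d,d); A+=Q;b+=Q@e
    return np.linalg.solve(A,b)
E
python3 - <<'E'
from h import *
o=ctrl.get_obs(); 
print(R.from_rotvec(o['tool_rot']).as_matrix().round(3))
print(proj('top',o['tool_pos']),proj('side',o['tool_pos']))
shot('top','t1',(180,200,480,290),2.6)
shot('side','s1',(230,140,390,360),2.7)
for l in ['specimen_a','specimen_c','punch','stand','fixture','bay_1','turnbuckle_axis','pin_a_top','bearing','parts_tin','oil_bottle']:
    for n in ('top','side'):
        try:
            for m in ctrl.masks_of(n,l)[:4]:
                ys,xs=np.nonzero(m['pixels']); print(l,n,round(m['score'],2),np.round(m['extent'],1),xs.mean().round(1),ys.mean().round(1),len(xs))
        except Exception as e: print(l,n,e)
E
```

```text
[[-0.955 -0.     0.296]
 [-0.296  0.002 -0.955]
 [-0.    -1.    -0.002]]
[[503.75900067 396.13378279]] [[105.49227108 249.06129464]]
specimen_a top 0.49 [360.2 245.7 372.5 258.5] 364.9 253.0 95
specimen_a side 0.81 [301.1 280.7 316.9 299.5] 309.5 286.6 227
specimen_a side 0.48 [284.1 247.1 296.9 258. ] 290.0 252.6 137
specimen_c top 0.49 [360.2 245.7 372.5 258.5] 364.9 253.0 95
specimen_c side 0.81 [301.1 280.7 316.9 299.5] 309.5 286.6 227
specimen_c side 0.48 [284.1 247.1 296.9 258. ] 290.0 252.6 137
punch top 0.54 [322.2 229.4 343.2 250.6] 331.9 239.2 178
punch top 0.43 [323.6 232.8 339.3 242.5] 332.1 236.7 125
punch side 0.65 [290.3 183.  307.5 209.5] 297.9 197.8 256
stand top 0.8 [320.3 227.3 341.5 249.8] 332.0 238.5 225
stand side 0.68 [286.5 205.5 313.6 238.9] 299.0 223.3 589
stand side 0.2 [290.4 182.1 307.5 210.1] 297.9 197.4 261
fixture top 0.82 [192.3 219.1 287.6 266.3] 238.7 242.3 4269
fixture side 0.94 [246.8 166.8 308.7 209.3] 274.4 187.6 1606
bay_1 top 0.91 [192.9 212.2 290.3 270.1] 239.1 242.2 4309
bay_1 top 0.32 [191.  248.6 279.9 262.9] 239.9 253.9 644
bay_1 side 0.58 [247.6 165.9 310.7 210.7] 273.8 188.1 1572
turnbuckle_axis top 0.89 [193.9 216.  288.1 269.6] 238.8 242.2 4213
turnbuckle_axis side 0.85 [250.8 165.  307.8 210.7] 273.4 187.7 1535
pin_a_top top 0.37 [195.9 216.8 280.6 239.9] 238.9 229.3 594
bearing top 0.65 [326.4 140.6 342.2 162.5] 332.4 152.1 219
bearing top 0.53 [343.3 205.5 356.7 221.3] 349.5 214.6 73
bearing side 0.42 [322.6 231.  334.3 246. ] 328.9 236.9 112
parts_tin top 0.89 [434.9 217.4 465.7 241.2] 450.2 227.5 478
parts_tin side 0.75 [336.5 301.  374.6 330.4] 355.3 314.7 979
oil_bottle top 0.78 [326.5 142.1 341.3 162.3] 332.2 151.8 216
```

View pics/t1.png

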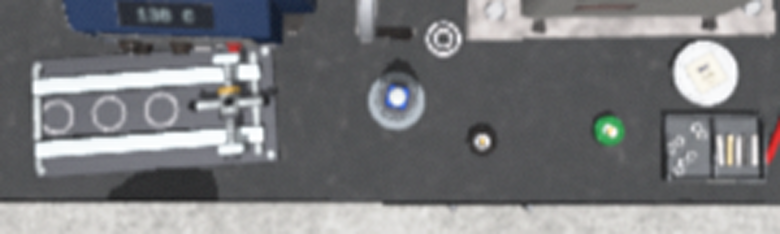

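View pics/s1.png

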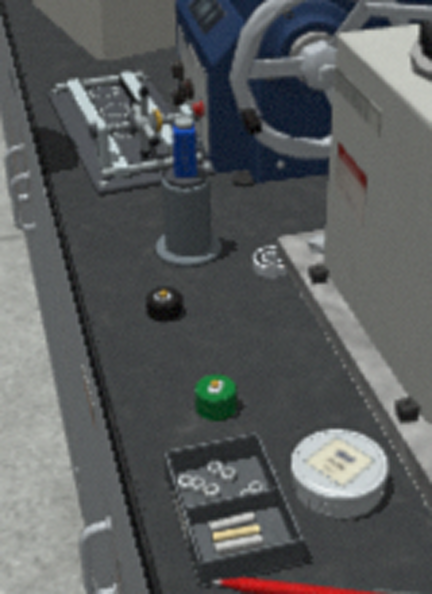

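Run:
```python
from h import *
im=np.mean([ctrl.get_image('top').astype(float) for _ in range(4)],0).astype(np.uint8)[:,:,::-1]
cv2.imwrite('pics/avgtop.png',im)
c=cv2.resize(im[205:275,185:295],None,fx=7,fy=7,interpolation=cv2.INTER_CUBIC);cv2.imwrite('pics/t2.png',c)
c=cv2.resize(im[205:265,318:428],None,fx=7,fy=7,interpolation=cv2.INTER_CUBIC);cv2.imwrite('pics/t3.png',c)
im=np.mean([ctrl.get_image('side').astype(float) for _ in range(4)],0).astype(np.uint8)[:,:,::-1]
cv2.imwrite('pics/avgside.png',im)
c=cv2.resize(im[160:245,240:340],None,fx=7,fy=7,interpolation=cv2.INTER_CUBIC);cv2.imwrite('pics/s2.png',c)
c=cv2.resize(im[240:300,275:335],None,fx=8,fy=8,interpolation=cv2.INTER_CUBIC);cv2.imwrite('pics/s3.png',c)
```

```text
(no output)
```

View pics/t2.png

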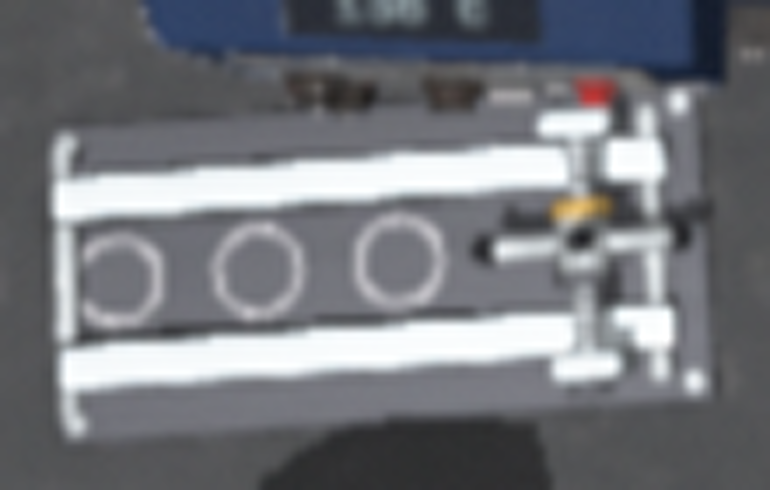

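View pics/t3.png

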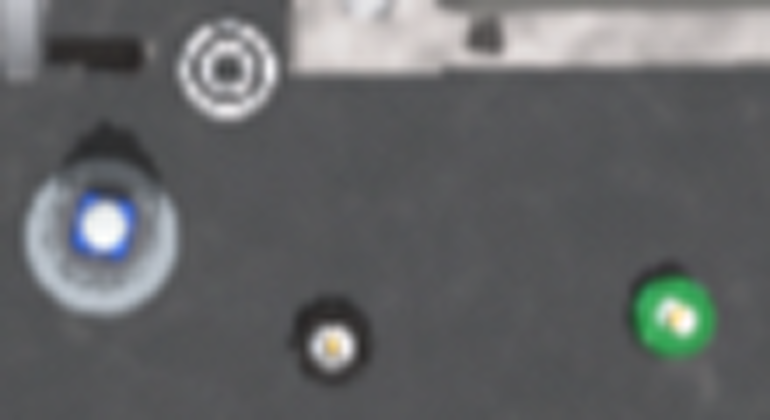

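View pics/s2.png

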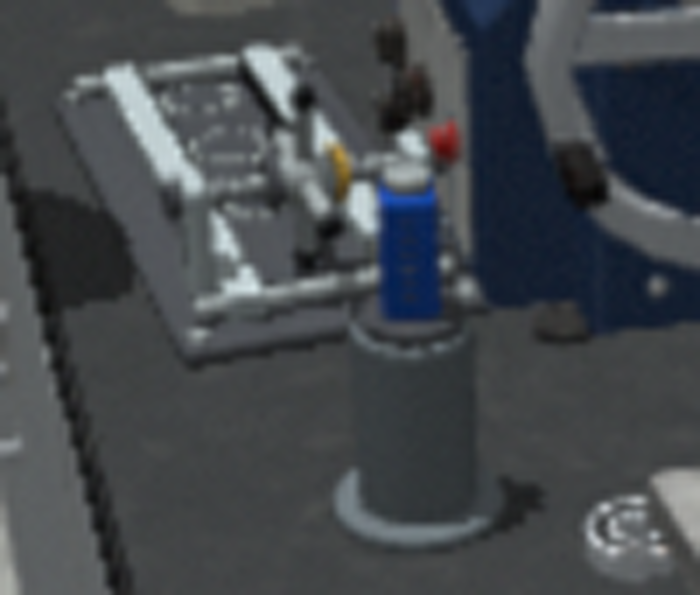

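View pics/s3.png

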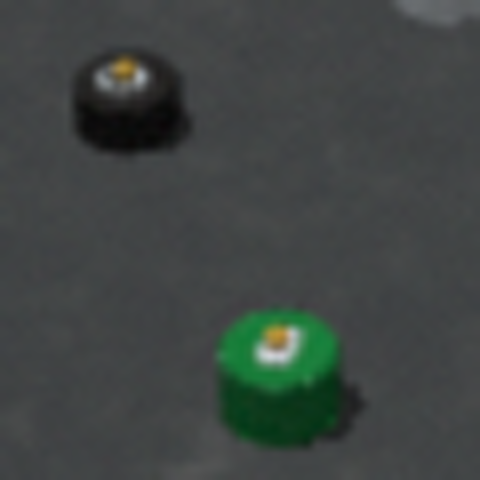

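Run:
```python
from h import *
from scipy.optimize import least_squares
P=lambda x,y:(185+(x-3)/7,205+(y-3)/7)
# top picks: fixture coords
obs=[((0,-.012,.008),P(399,261)),((0,.043,.008),P(257,271)),((0,.098,.008),P(120,279)),
((-.062,-.132,.008),P(711,393)),((.062,-.132,.008),P(697,88)),((.062,.124,.008),P(56,137)),((-.062,.124,.008),P(72,438))]
F=np.array([o[0] for o in obs]);U=np.array([o[1] for o in obs])
def w(p): 
    c,s=np.cos(p[2]),np.sin(p[2]); return np.c_[p[0]+c*F[:,0]-s*F[:,1],p[1]+s*F[:,0]+c*F[:,1],F[:,2]]
r=least_squares(lambda p:((proj('top',w(p))-U)).ravel(),[.45,0,0]); print(r.x,r.fun.reshape(-1,2).round(2))
p=r.x; F=np.array([(0,0.043,.008),(-.062,-.132,.008),(0,-.07,.052),(0,-.111,.052),(0,-.029,.052)])
print(w(p)); print(proj('side',w(p)),proj('top',w(p)))
print('axis top obs',P(580,240),'side plate corner obs',240+190/7,160+360/7)
Q=lambda x,y:(318+(x-3)/7,205+(y-3)/7)
S=lambda x,y:(275+(x-4)/8,240+(y-4)/8)
S2=lambda x,y:(240+(x-3)/7,160+(y-3)/7)
print('blackpin',tri([('top',*Q(332,345)),('side',*S(124,67))]),onz('top',*Q(332,345),.02))
print('greenpin',tri([('top',*Q(676,317)),('side',*S(277,338))]),onz('top',*Q(676,317),.024))
print('punchcap',tri([('top',*Q(104,226)),('side',*S2(407,180))]),onz('top',*Q(104,226),.131))
print('stand foot',onz('top',*Q(102,238),.004), 'sidefoot',onz('side',*S2(416,500),.004))
print('bearing',onz('top',*Q(228,70),.01))
```

```text
[0.4975616  0.00630816 0.07609742] [[ 0.4  -0.03]
 [ 0.58 -0.01]
 [ 0.09  0.3 ]
 [ 1.23  1.  ]
 [ 0.42 -1.23]
 [-1.   -1.43]
 [-1.75  1.27]]
[[ 0.49429257  0.04918372  0.008     ]
 [ 0.4457762  -0.13002332  0.008     ]
 [ 0.50288328 -0.06348926  0.052     ]
 [ 0.50600026 -0.1043706   0.052     ]
 [ 0.4997663  -0.02260791  0.052     ]]
[[273.09604792 181.04725667]
 [266.70268107 210.60449559]
 [282.1578376  182.70520759]
 [286.21397992 188.7533425 ]
 [278.33844607 177.01009303]] [[221.87000086 243.28050772]
 [287.37011534 261.71163854]
 [260.56771956 239.86261965]
 [276.20543525 238.73372176]
 [244.95226746 240.98991033]]
axis top obs (267.42857142857144, 238.85714285714286) side plate corner obs 267.14285714285717 211.42857142857144
blackpin [ 0.46668848 -0.3373569   0.02068168] [ 0.46796192 -0.3376387   0.02      ]
greenpin [ 0.47767209 -0.46661792  0.02357945] [ 0.47917275 -0.46684725  0.024     ]
punchcap [ 0.50800221 -0.25011823  0.12892863] [ 0.50883802 -0.25027915  0.131     ]
stand foot [ 0.50850191 -0.25047308  0.004     ] sidefoot [ 0.50612286 -0.24796396  0.004     ]
bearing [ 0.57341831 -0.29918227  0.01      ]
```

```bash
cat >> h.py <<'E'
FX=np.array([0.4976,0.0063]); FA=0.0761
def fx(x,y,z=0):
    c,s=np.cos(FA),np.sin(FA); return np.array([FX[0]+c*x-s*y,FX[1]+s*x+c*y,z])
def need(target,zdir=None):
    o=ctrl.get_obs(); M=R.from_rotvec(o['tool_rot']).as_matrix()
    print('t',round(o['t'],2),'pos',o['tool_pos'].round(4),'open',round(o['opening'],4),'F',o['contact_force'].round(1))
    print('tool-frame delta',(M.T@(np.array(target)-o['tool_pos'])).round(4))
    if zdir is None: zdir=-np.array([-np.sin(FA),np.cos(FA),0])
    z=np.array(zdir,float); z/=np.linalg.norm(z); y=np.array([0,0,-1.]); x=np.cross(y,z)
    D=np.c_[x,y,z]; print('rot deg',np.degrees(R.from_matrix(M.T@D).as_rotvec()).round(2))
    print('joints',o['q'].round(2), 'after-rot delta',(D.T@(np.array(target)-o['tool_pos'])).round(4))
E
python3 - <<'E'
from h import *
need([.4673,-.3375,.18]); 
p=tri([('top',322,213),('side',320,165)]);print(p)
E
```

```text
t 1.7 pos [ 0.1852 -0.5969  0.2453] open 0.0855 F [ 0.2  0.4 -0.8]
tool-frame delta [-0.3463  0.0653 -0.1642]
rot deg [-0.   12.88  0.  ]
joints [-1.39  0.05  1.61 -0.    1.48 -0.12] after-rot delta [-0.301   0.0653 -0.2372]
[ 0.5655479  -0.22589812  0.16227816]
```

Request:
servo_tool(delta_pos=[[0,0,0],[0,0,0],[-0.06,0.0,-0.047],[-0.06,0.01,-0.047],[-0.06,0.01,-0.047]], dr=[[0,6.44,0],[0,6.44,0],[0,0,0],[0,0,0],[0,0,0]], grip=[1,1,1,1,1], grip_force=20)

```text
t: 2.33
tool_pos: [0.3256, -0.4718, 0.2294]
tool_rot: [-0.064, 2.187, -2.194]
contact_force: [1.3, -0.2, -0.8]
opening: 0.0853
```

Request:
servo_tool(delta_pos=[[-0.06,0.01,-0.047],[-0.06,0.01,-0.047],[0,0.0,0],[0,0,0],[0,0,0]], dr=[[0,0,0],[0,0,0],[0,0,0],[0,0,0],[0,0,0]], grip=[1,1,1,1,1])

```text
t: 2.95
tool_pos: [0.42, -0.3872, 0.2131]
tool_rot: [-0.069, 2.183, -2.192]
contact_force: [-0.3, -1.2, 0.1]
opening: 0.0854
```

```bash
python3 -c "
from h import *
need([.4673,-.3375,.10])"
```

```text
t 2.95 pos [ 0.42   -0.3872  0.2131] open 0.0854 F [-0.3 -1.2  0.1]
tool-frame delta [-0.0502  0.113  -0.047 ]
rot deg [-0.24 -0.67 -0.09]
joints [-0.87 -0.06  1.78 -0.    1.42  0.63] after-rot delta [-0.0509  0.1131 -0.0459]
```

Request:
servo_tool(delta_pos=[[-0.05,0.05,-0.045],[-0.012,0.06,-0.012],[0,0.0,0],[0,0,0]], dr=[[0,-0.7,0],[0,0,0],[0,0,0],[0,0,0]], grip=[1,1,1,1])

```text
t: 3.45
tool_pos: [0.4669, -0.345, 0.1185]
tool_rot: [-0.066, 2.171, -2.197]
contact_force: [0.8, 0.2, -0.4]
opening: 0.0855
```

```bash
python3 -c "
from h import *
need([.4673,-.3375,.018])
shot('top','t4',(300,180,440,290),5)
shot('side','s4',(240,200,340,300),6)"
```

```text
t 3.45 pos [ 0.4669 -0.345   0.1185] open 0.0855 F [ 0.8  0.2 -0.4]
tool-frame delta [-0.0003  0.1004 -0.0086]
rot deg [-0.7  -0.51 -0.38]
joints [-0.76  0.05  1.83 -0.    1.24  0.74] after-rot delta [-0.001   0.1005 -0.0074]
```

View pics/s4.png

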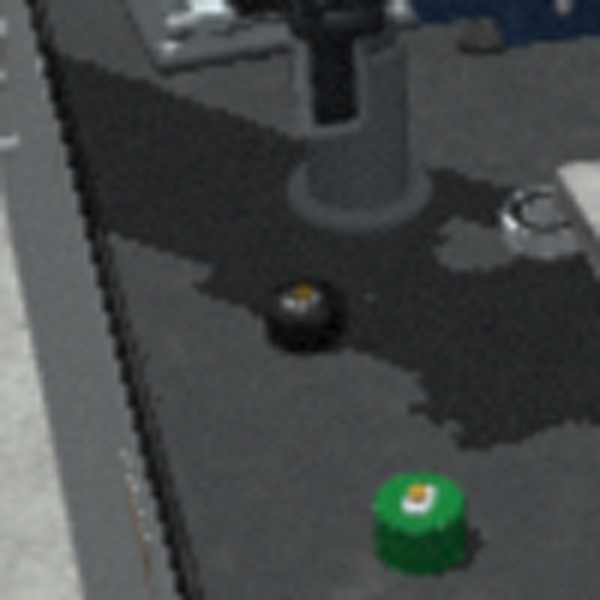

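View pics/t4.png

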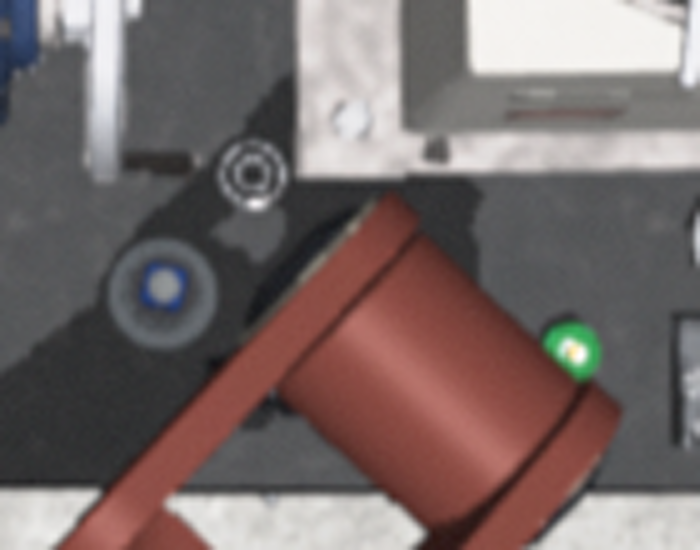

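Request:
servo_tool(delta_pos=[[0,0.045,-0.008],[0,0.03,0],[0,0.02,0],[0,0,0],[0,0,0]], dr=[[-0.7,-0.5,-0.4],[0,0,0],[0,0,0],[0,0,0],[0,0,0]], grip=[0.8,0.8,0.8,0.8,0.8])

```text
t: 4.18
tool_pos: [0.4712, -0.3461, 0.0329]
tool_rot: [-0.063, 2.163, -2.194]
contact_force: [-1.0, -0.7, -0.9]
opening: 0.0683
```

```bash
python3 -c "
from h import *
need([.4673,-.3375,.018])"
```

```text
t 4.17 pos [ 0.4712 -0.3461  0.0329] open 0.0683 F [-1.  -0.7 -0.9]
tool-frame delta [ 0.0035  0.0148 -0.009 ]
rot deg [-0.83 -0.27 -0.74]
joints [-0.76  0.17  1.87 -0.    1.08  0.74] after-rot delta [ 0.0032  0.0149 -0.0088]
```

Request:
servo_tool(delta_pos=[[0.004,0.0,-0.01],[0.001,0.005,-0.003],[0,0.007,0],[0,0.003,0]], dr=[[-0.8,-0.3,-0.8],[-0.3,0,-0.3],[0,0,0],[0,0,0]], grip=[0.8,0.8,0.8,0.8])

```text
t: 4.68
tool_pos: [0.4663, -0.3338, 0.02]
tool_rot: [-0.089, 2.186, -2.182]
contact_force: [-0.4, -0.1, 0.1]
opening: 0.0683
```

```bash
python3 -c "
from h import *
need([.4673,-.3375,.018])"
```

```text
t 4.67 pos [ 0.4663 -0.3338  0.02  ] open 0.0683 F [-0.4 -0.1  0.1]
tool-frame delta [-0.0007  0.002   0.0038]
rot deg [0.12 0.07 0.24]
joints [-0.75  0.18  1.88 -0.    1.08  0.74] after-rot delta [-0.0007  0.002   0.0038]
```

Request:
servo_tool(delta_pos=[[-0.001,0.002,0.004],[0,0,0],[0,0,0],[0,0,0],[0,0,0]], dr=[[0,0,0],[0,0,0],[0,0,0],[0,0,0],[0,0,0]], grip=[0.6,0.3,0.2,0.2,0.2])

```text
t: 5.3
tool_pos: [0.4677, -0.338, 0.0174]
tool_rot: [-0.089, 2.187, -2.181]
contact_force: [-0.3, -0.4, 0.5]
opening: 0.0289
```

```bash
python3 -c "
from h import *
need([.4673,-.3375,.018])"
```

```text
t 5.3 pos [ 0.4677 -0.338   0.0174] open 0.0289 F [-0.3 -0.4  0.5]
tool-frame delta [ 0.0003 -0.0006 -0.0005]
rot deg [0.15 0.06 0.26]
joints [-0.75  0.19  1.87 -0.    1.08  0.74] after-rot delta [ 0.0003 -0.0006 -0.0005]
```

Request:
servo_tool(delta_pos=[[0,-0.06,0],[0,-0.06,0],[0,-0.06,0],[0,-0.05,0],[0,0,0]], dr=[[0,0,0],[0,0,0],[0,0,0],[0,0,0],[0,0,0]], grip=[0.2,0.2,0.2,0.2,0.2])

```text
t: 5.92
tool_pos: [0.4678, -0.3377, 0.2525]
tool_rot: [-0.093, 2.191, -2.18]
contact_force: [0.2, 0.4, -0.9]
opening: 0.0287
```

```bash
python3 -c "
from h import *
need(fx(0,.043,.14))
shot('side','s5',(200,100,360,300),3)
for z in (.15,.2,.25,.3): print(z,onz('top',240,215,z))"
```

```text
t 5.92 pos [ 0.4678 -0.3377  0.2525] open 0.0287 F [ 0.2  0.4 -0.9]
tool-frame delta [-0.0571  0.1142 -0.3831]
rot deg [0.31 0.06 0.42]
joints [-0.75 -0.06  1.71 -0.    1.5   0.74] after-rot delta [-0.0558  0.1125 -0.3838]
0.15 [ 0.55942124 -0.02879371  0.15      ]
0.2 [ 0.55514888 -0.03955722  0.2       ]
0.25 [ 0.55087652 -0.05032074  0.25      ]
0.3 [ 0.54660416 -0.06108425  0.3       ]
```

View pics/s5.png

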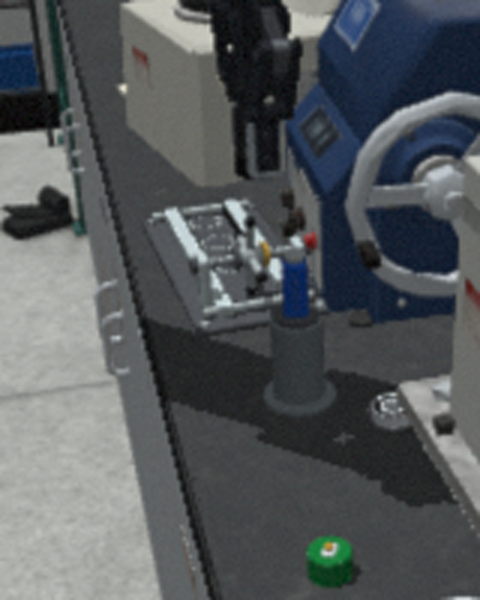

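Request:
servo_tool(delta_pos=[[0,0,-0.06],[0,0,-0.06],[0,0,-0.06],[0,0,-0.06],[-0.01,0,-0.06]], dr=[[0.3,0,0.4],[0,0,0],[0,0,0],[0,0,0],[0,0,0]], grip=[0.2,0.2,0.2,0.2,0.2])

```text
t: 6.6
tool_pos: [0.4487, -0.0305, 0.2387]
tool_rot: [-0.097, 2.211, -2.181]
contact_force: [0.7, 0.7, -0.5]
opening: 0.029
```

Request:
servo_tool(delta_pos=[[-0.02,0,-0.06],[-0.02,0,-0.05],[-0.01,0,0],[0,0,0],[0,0,0]], dr=[[0,0,0],[0,0,0],[0,0,0],[0,0,0],[0,0,0]], grip=[0.2,0.2,0.2,0.2,0.2])

```text
t: 7.22
tool_pos: [0.4853, 0.0862, 0.2282]
tool_rot: [-0.121, 2.217, -2.187]
contact_force: [0.0, -0.0, -1.1]
opening: 0.0289
```

```bash
python3 -c "
from h import *
need(fx(0,.043,.14))"
```

```text
t 7.22 pos [0.4853 0.0862 0.2282] open 0.0289 F [ 0.  -0.  -1.1]
tool-frame delta [-0.0095  0.0873  0.0389]
rot deg [ 0.85 -0.18  2.1 ]
joints [ 0.02 -0.24  1.91  0.01  1.5   1.51] after-rot delta [-0.0061  0.0882  0.0376]
```

Request:
servo_tool(delta_pos=[[-0.006,0,0.038],[-0.002,0.02,0.01],[0,0.04,0],[0,0.02,0],[0,0,0]], dr=[[0.8,0,2.1],[0.3,0,0.6],[0,0,0],[0,0,0],[0,0,0]], grip=[0.2,0.2,0.2,0.2,0.2])

```text
t: 7.85
tool_pos: [0.4962, 0.03, 0.1449]
tool_rot: [-0.054, 2.178, -2.191]
contact_force: [-0.6, -0.7, 0.3]
opening: 0.0289
```

```bash
python3 -c "
from h import *
need(fx(0,.043,.05))"
```

```text
t 7.85 pos [0.4962 0.03   0.1449] open 0.0289 F [-0.6 -0.7  0.3]
tool-frame delta [ 0.0018  0.0947 -0.0199]
rot deg [-0.37 -0.86 -0.66]
joints [-0.09 -0.18  2.01 -0.    1.3   1.42] after-rot delta [ 0.0004  0.0949 -0.0193]
```

Request:
servo_tool(delta_pos=[[0,0,-0.016],[0,0.02,-0.003],[0,0.04,0],[0,0.02,0],[0,0,0]], dr=[[-0.4,-0.9,-0.7],[0,0,0],[0,0,0],[0,0,0],[0,0,0]], grip=[0.2,0.2,0.2,0.2,0.2])

```text
t: 8.48
tool_pos: [0.497, 0.0504, 0.0645]
tool_rot: [-0.079, 2.18, -2.179]
contact_force: [-0.2, -0.3, 0.3]
opening: 0.0285
```

```bash
python3 -c "
from h import *
need(fx(0,.043,.026))"
```

```text
t 8.47 pos [0.497  0.0504 0.0645] open 0.0285 F [-0.2 -0.3  0.3]
tool-frame delta [0.003  0.0385 0.001 ]
rot deg [ 0.02  0.09 -0.28]
joints [-0.05 -0.06  2.05  0.    1.15  1.44] after-rot delta [0.0028 0.0385 0.001 ]
```

Puck bottom is at about 47 mm; look before lowering.

Request:
servo_tool(delta_pos=[[0.003,0.01,0.001],[0.001,0.005,0],[0,0,0]], dr=[[0,0,-0.3],[0,0,0],[0,0,0]], grip=[0.2,0.2,0.2])

```text
t: 8.85
tool_pos: [0.4943, 0.0493, 0.0503]
tool_rot: [-0.083, 2.18, -2.18]
contact_force: [0.2, 0.3, -0.6]
opening: 0.0287
```

```bash
python3 -c "
from h import *
need(fx(0,.043,.026))
shot('side','s6',(240,150,320,220),9)"
```

```text
t 8.85 pos [0.4943 0.0493 0.0503] open 0.0287 F [ 0.2  0.3 -0.6]
tool-frame delta [0.     0.0243 0.0001]
rot deg [-0.01  0.14 -0.14]
joints [-0.05 -0.05  2.06  0.    1.12  1.44] after-rot delta [-0.0001  0.0243  0.0001]
```

View pics/s6.png

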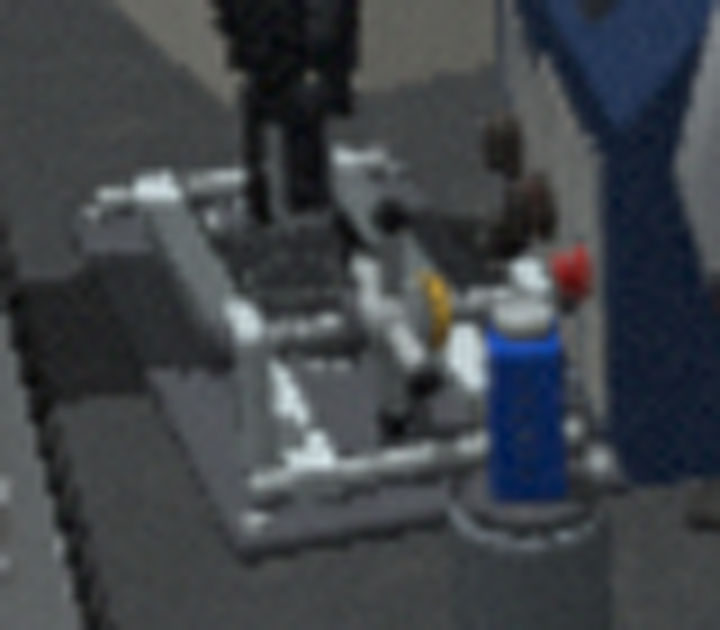

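Request:
servo_tool(delta_pos=[[0,0.012,0],[0,0.006,0],[0,0,0],[0,0,0]], dr=[[0,0,-0.1],[0,0,0],[0,0,0],[0,0,0]], grip=[0.2,0.2,0.2,0.2])

```text
t: 9.4
tool_pos: [0.4952, 0.0491, 0.032]
tool_rot: [-0.083, 2.18, -2.181]
contact_force: [-0.3, -0.6, -0.5]
opening: 0.0287
```

```bash
python3 -c "
from h import *
need(fx(0,.043,.026))"
```

```text
t 9.4 pos [0.4952 0.0491 0.032 ] open 0.0287 F [-0.3 -0.6 -0.5]
tool-frame delta [ 0.0009  0.006  -0.0001]
rot deg [-0.03  0.13 -0.15]
joints [-0.05 -0.01  2.06 -0.    1.09  1.44] after-rot delta [ 0.0009  0.006  -0.0001]
```

Request:
servo_tool(delta_pos=[[0.001,0.004,0],[0,0.002,0],[0,0.001,0],[0,0,0]], dr=[[0,0,0],[0,0,0],[0,0,0],[0,0,0]], grip=[0.2,0.2,0.2,0.2])

```text
t: 9.9
tool_pos: [0.4947, 0.049, 0.0254]
tool_rot: [-0.081, 2.179, -2.18]
contact_force: [0.1, -0.4, -0.4]
opening: 0.0287
```

```bash
python3 -c "
from h import *
need(fx(0,.043,.026))"
```

```text
t 9.9 pos [0.4947 0.049  0.0254] open 0.0287 F [ 0.1 -0.4 -0.4]
tool-frame delta [ 0.0004 -0.0006 -0.0002]
rot deg [-0.03  0.13 -0.21]
joints [-0.05 -0.    2.07 -0.    1.07  1.44] after-rot delta [ 0.0004 -0.0006 -0.0002]
```

Request:
servo_tool(delta_pos=[[0,0.001,0],[0,0,0],[0,0,0],[0,0,0]], dr=[[0,0,0],[0,0,0],[0,0,0],[0,0,0]], grip=[0.3,0.4,0.45,0.45])

```text
t: 10.4
tool_pos: [0.4951, 0.049, 0.0253]
tool_rot: [-0.081, 2.179, -2.18]
contact_force: [-0.1, -0.4, -0.0]
opening: 0.0383
```

Request:
servo_tool(delta_pos=[[0,-0.02,0],[0,-0.05,0],[0,-0.06,0],[0,-0.06,0],[0,0,0]], dr=[[0,0,0],[0,0,0],[0,0,0],[0,0,0],[0,0,0]], grip=[0.45,0.45,0.5,0.7,0.8])

```text
t: 11.02
tool_pos: [0.4933, 0.0491, 0.2193]
tool_rot: [-0.084, 2.181, -2.181]
contact_force: [-0.9, -0.2, -0.4]
opening: 0.0686
```

```bash
python3 -c "
from h import *
need([.4783,-.4667,.1])
shot('side','s7',(240,150,320,220),9);shot('side','s8',(275,240,335,300),9)"
```

```text
t 11.03 pos [0.4933 0.0491 0.2193] open 0.0686 F [-0.9 -0.2 -0.4]
tool-frame delta [0.0554 0.1194 0.513 ]
rot deg [-0.02  0.12 -0.05]
joints [-0.05 -0.25  1.94 -0.    1.45  1.44] after-rot delta [0.0542 0.1193 0.5132]
```

View pics/s7.png

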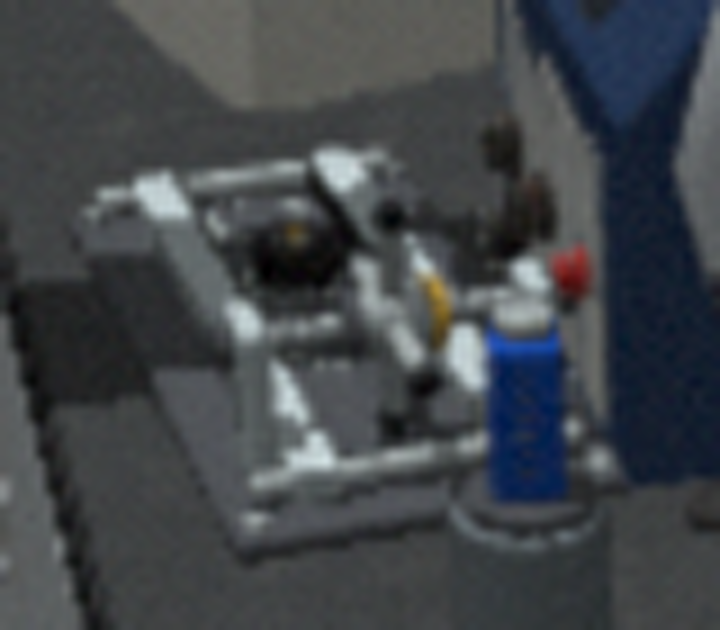

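View pics/s8.png

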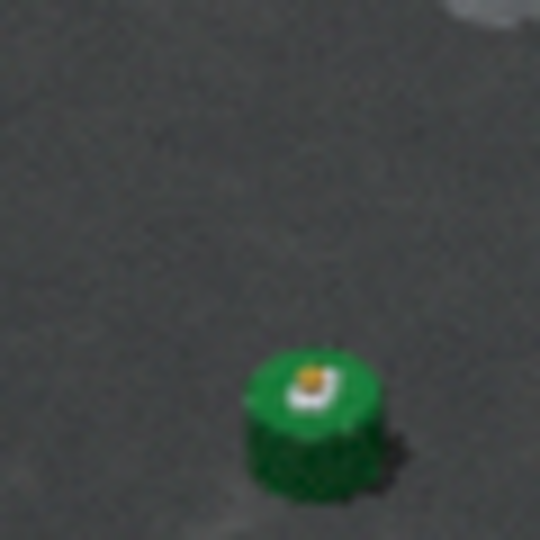

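Request:
servo_tool(delta_pos=[[0,0,0.06],[0,0,0.06],[0.01,0,0.06],[0.01,0,0.06],[0.01,0,0.06]], dr=[[0,0,0],[0,0,0],[0,0,0],[0,0,0],[0,0,0]], grip=[0.8,0.8,0.8,0.8,0.8])

```text
t: 11.75
tool_pos: [0.4798, -0.2543, 0.1992]
tool_rot: [-0.125, 2.2, -2.177]
contact_force: [0.1, -0.4, -0.6]
opening: 0.0682
```

Request:
servo_tool(delta_pos=[[0.01,0,0.06],[0.01,0,0.06],[0,0,0.05],[0,0,0.03],[0,0,0]], dr=[[0,0,0],[0,0,0],[0,0,0],[0,0,0],[0,0,0]], grip=[0.8,0.8,0.8,0.8,0.8])

```text
t: 12.38
tool_pos: [0.4696, -0.4611, 0.1795]
tool_rot: [-0.135, 2.231, -2.167]
contact_force: [-1.3, 0.3, -1.0]
opening: 0.0682
```

```bash
python3 -c "
from h import *
need([.4783,-.4667,.1])"
```

```text
t 12.38 pos [ 0.4696 -0.4611  0.1795] open 0.0682 F [-1.3  0.3 -1. ]
tool-frame delta [-0.0114  0.0789  0.0088]
rot deg [1.76 0.32 2.28]
joints [-0.88  0.2   1.56 -0.02  1.43  0.61] after-rot delta [-0.0082  0.0795  0.0063]
```

Request:
servo_tool(delta_pos=[[-0.008,0.02,0.006],[-0.002,0.04,0],[0,0.01,0],[0,0,0]], dr=[[1.7,0.3,2.2],[0.3,0,0.5],[0,0,0],[0,0,0]], grip=[0.8,0.8,0.8,0.8])

```text
t: 12.88
tool_pos: [0.4776, -0.4603, 0.1009]
tool_rot: [-0.082, 2.185, -2.175]
contact_force: [-0.8, 0.0, 0.4]
opening: 0.0683
```

```bash
python3 -c "
from h import *
need([.4783,-.4667,.018])"
```

```text
t 12.88 pos [ 0.4776 -0.4603  0.1009] open 0.0683 F [-0.8  0.   0.4]
tool-frame delta [0.0001 0.0829 0.0068]
rot deg [ 0.26  0.1  -0.17]
joints [-0.88  0.26  1.63  0.01  1.25  0.61] after-rot delta [-0.0002  0.0829  0.0064]
```

Request:
servo_tool(delta_pos=[[0,0.02,0.006],[0,0.03,0],[0,0.015,0],[0,0,0],[0,0,0]], dr=[[0.3,0,0],[0,0,0],[0,0,0],[0,0,0],[0,0,0]], grip=[0.8,0.8,0.8,0.8,0.8])

```text
t: 13.5
tool_pos: [0.4807, -0.4692, 0.0375]
tool_rot: [-0.077, 2.17, -2.186]
contact_force: [-1.1, -1.2, 1.4]
opening: 0.0686
```

```bash
python3 -c "
from h import *
need([.4783,-.4667,.018])"
```

```text
t 13.5 pos [ 0.4807 -0.4692  0.0375] open 0.0686 F [-1.1 -1.2  1.4]
tool-frame delta [ 0.0023  0.0195 -0.0028]
rot deg [-0.45  0.14 -0.41]
joints [-0.88  0.35  1.64  0.    1.14  0.61] after-rot delta [ 0.0022  0.0195 -0.0027]
```

Request:
servo_tool(delta_pos=[[0.002,0.008,-0.003],[0.001,0.008,0],[0,0.003,0],[0,0,0]], dr=[[-0.4,0,-0.4],[0,0,0],[0,0,0],[0,0,0]], grip=[0.8,0.8,0.8,0.8])

```text
t: 14.0
tool_pos: [0.4782, -0.4675, 0.0195]
tool_rot: [-0.084, 2.177, -2.184]
contact_force: [0.1, -0.1, -0.8]
opening: 0.0683
```

```bash
python3 -c "
from h import *
need([.4783,-.4667,.018])"
```

```text
t 14.0 pos [ 0.4782 -0.4675  0.0195] open 0.0683 F [ 0.1 -0.1 -0.8]
tool-frame delta [-0.0001  0.0015 -0.0008]
rot deg [-0.19  0.14 -0.1 ]
joints [-0.88  0.37  1.65 -0.    1.12  0.61] after-rot delta [-0.0001  0.0015 -0.0008]
```

Request:
servo_tool(delta_pos=[[0,0.002,-0.001],[0,0,0],[0,0,0],[0,0,0],[0,0,0]], dr=[[0,0,0],[0,0,0],[0,0,0],[0,0,0],[0,0,0]], grip=[0.6,0.3,0.2,0.2,0.2])

```text
t: 14.62
tool_pos: [0.4785, -0.4667, 0.0179]
tool_rot: [-0.083, 2.176, -2.184]
contact_force: [-0.0, -0.8, -0.4]
opening: 0.0291
```

```bash
python3 -c "
from h import *
need(fx(0,-.009,.2))"
```

```text
t 14.62 pos [ 0.4785 -0.4667  0.0179] open 0.0291 F [-0.  -0.8 -0.4]
tool-frame delta [-0.0566 -0.1838 -0.4602]
rot deg [-0.23  0.14 -0.13]
joints [-0.88  0.37  1.65 -0.    1.12  0.61] after-rot delta [-0.055  -0.1821 -0.4611]
```

Request:
servo_tool(delta_pos=[[0,-0.06,0],[0,-0.06,0],[0,-0.06,0],[0,-0.05,0],[0,0,0]], dr=[[0,0,0],[0,0,0],[0,0,0],[0,0,0],[0,0,0]], grip=[0.2,0.2,0.2,0.2,0.2])

```text
t: 15.25
tool_pos: [0.4771, -0.465, 0.2528]
tool_rot: [-0.086, 2.181, -2.182]
contact_force: [0.6, -0.7, -1.0]
opening: 0.0288
```

Request:
servo_tool(delta_pos=[[-0.005,0,-0.06],[-0.005,0,-0.06],[-0.005,0,-0.06],[-0.005,0,-0.06],[-0.005,0,-0.06]], dr=[[0,0,0],[0,0,0],[0,0,0],[0,0,0],[0,0,0]], grip=[0.2,0.2,0.2,0.2,0.2])

```text
t: 15.88
tool_pos: [0.4765, -0.1581, 0.2462]
tool_rot: [-0.084, 2.194, -2.182]
contact_force: [0.6, -0.4, -0.3]
opening: 0.0288
```

```bash
python3 -c "
from h import *
need(fx(0,-.009,.2))"
```

```text
t 15.88 pos [ 0.4765 -0.1581  0.2462] open 0.0288 F [ 0.6 -0.4 -0.3]
tool-frame delta [-0.033   0.0468 -0.1532]
rot deg [ 0.3  -0.29  0.32]
joints [-0.47 -0.24  1.89  0.    1.5   1.03] after-rot delta [-0.0335  0.0462 -0.1533]
```

Request:
servo_tool(delta_pos=[[-0.015,0,-0.06],[-0.015,0,-0.06],[-0.005,0,-0.02],[0,0,0],[0,0,0]], dr=[[0.3,-0.3,0.3],[0,0,0],[0,0,0],[0,0,0],[0,0,0]], grip=[0.2,0.2,0.2,0.2,0.2])

```text
t: 16.5
tool_pos: [0.4971, -0.0102, 0.2397]
tool_rot: [-0.099, 2.186, -2.181]
contact_force: [0.4, -0.4, 0.2]
opening: 0.0293
```

```bash
python3 -c "
from h import *
need(fx(0,-.009,.11))"
```

```text
t 16.5 pos [ 0.4971 -0.0102  0.2397] open 0.0293 F [ 0.4 -0.4  0.2]
tool-frame delta [-0.0029  0.1297 -0.007 ]
rot deg [0.14 0.32 0.5 ]
joints [-0.17 -0.25  1.9   0.    1.5   1.32] after-rot delta [-0.0017  0.1297 -0.0074]
```

Request:
servo_tool(delta_pos=[[-0.002,0.03,-0.007],[0,0.05,0],[0,0.03,0],[0,0.015,0],[0,0,0]], dr=[[0.1,0.3,0.5],[0,0,0],[0,0,0],[0,0,0],[0,0,0]], grip=[0.2,0.2,0.2,0.2,0.2])

```text
t: 17.12
tool_pos: [0.4987, -0.0089, 0.1115]
tool_rot: [-0.072, 2.186, -2.187]
contact_force: [-0.1, 0.8, -0.2]
opening: 0.0291
```

```bash
python3 -c "
from h import *
need(fx(0,-.009,.06))"
```

```text
t 17.12 pos [ 0.4987 -0.0089  0.1115] open 0.0291 F [-0.1  0.8 -0.2]
tool-frame delta [ 0.0001  0.0515 -0.0063]
rot deg [-0.05 -0.51 -0.08]
joints [-0.17 -0.13  2.02 -0.    1.25  1.34] after-rot delta [-0.0001  0.0515 -0.0062]
```

Request:
servo_tool(delta_pos=[[0,0,-0.006],[0,0.02,-0.001],[0,0.02,0],[0,0.005,0],[0,0,0]], dr=[[0,-0.5,0],[0,0,0],[0,0,0],[0,0,0],[0,0,0]], grip=[0.2,0.2,0.2,0.2,0.2])

```text
t: 17.75
tool_pos: [0.5045, -0.0023, 0.074]
tool_rot: [-0.066, 2.171, -2.178]
contact_force: [-0.7, 0.1, -0.2]
opening: 0.0292
```

```bash
python3 -c "
from h import *
need(fx(0,-.009,.027))
shot('side','s9',(240,150,320,220),9)"
```

```text
t 17.75 pos [ 0.5045 -0.0023  0.074 ] open 0.0292 F [-0.7  0.1 -0.2]
tool-frame delta [ 0.007   0.0469 -0.0003]
rot deg [-0.22  0.03 -0.89]
joints [-0.15 -0.07  2.04 -0.    1.16  1.34] after-rot delta [ 0.0062  0.047  -0.0001]
```

View pics/s9.png

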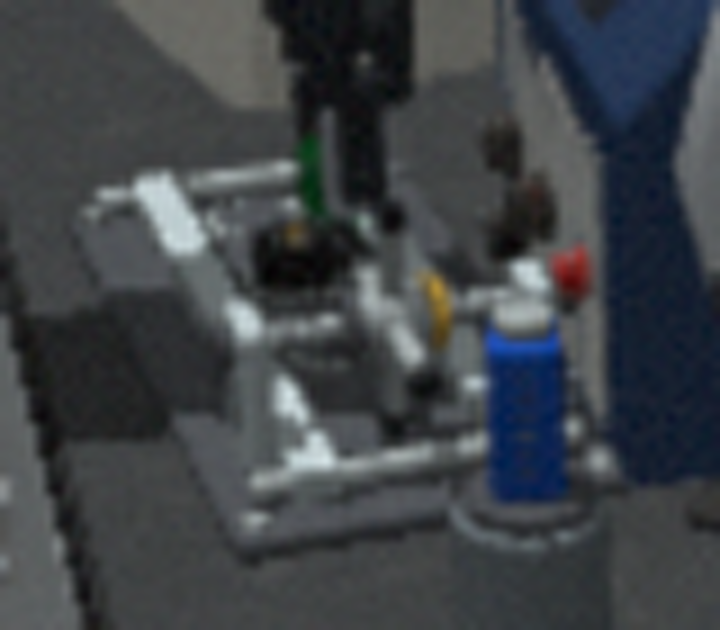

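Request:
servo_tool(delta_pos=[[0.006,0.0,0],[0.001,0.005,0],[0,0.005,0],[0,0,0]], dr=[[-0.2,0,-0.9],[0,0,-0.2],[0,0,0],[0,0,0]], grip=[0.2,0.2,0.2,0.2])

```text
t: 18.3
tool_pos: [0.4985, -0.0031, 0.0656]
tool_rot: [-0.085, 2.182, -2.184]
contact_force: [0.5, -0.1, -0.5]
opening: 0.029
```

```bash
python3 -c "
from h import *
need(fx(0,-.009,.027))"
```

```text
t 18.3 pos [ 0.4985 -0.0031  0.0656] open 0.029 F [ 0.5 -0.1 -0.5]
tool-frame delta [ 0.0001  0.0386 -0.0004]
rot deg [-0.06  0.03  0.06]
joints [-0.15 -0.06  2.05 -0.    1.16  1.34] after-rot delta [ 0.0002  0.0386 -0.0004]
```

Request:
servo_tool(delta_pos=[[0,0.01,0],[0,0.01,0],[0,0.008,0],[0,0.003,0],[0,0,0]], dr=[[0,0,0],[0,0,0],[0,0,0],[0,0,0],[0,0,0]], grip=[0.2,0.2,0.2,0.2,0.2])

```text
t: 18.92
tool_pos: [0.4977, -0.003, 0.0314]
tool_rot: [-0.087, 2.183, -2.184]
contact_force: [-0.6, 0.2, -1.1]
opening: 0.0293
```

```bash
python3 -c "
from h import *
need(fx(0,-.009,.026))"
```

```text
t 18.93 pos [ 0.4977 -0.003   0.0314] open 0.0293 F [-0.6  0.2 -1.1]
tool-frame delta [-0.0006  0.0054 -0.0003]
rot deg [-0.03  0.03  0.17]
joints [-0.16 -0.01  2.06 -0.    1.09  1.34] after-rot delta [-0.0006  0.0054 -0.0003]
```

Request:
servo_tool(delta_pos=[[0,0.004,0],[0,0.002,0],[0,0,0]], dr=[[0,0,0],[0,0,0],[0,0,0]], grip=[0.2,0.2,0.2])

```text
t: 19.3
tool_pos: [0.4985, -0.0027, 0.0264]
tool_rot: [-0.085, 2.183, -2.183]
contact_force: [-1.3, 1.1, 1.1]
opening: 0.029
```

```bash
python3 -c "
from h import *
need(fx(0,-.009,.026))"
```

```text
t 19.3 pos [ 0.4985 -0.0027  0.0264] open 0.029 F [-1.3  1.1  1.1]
tool-frame delta [ 0.0002  0.0004 -0.    ]
rot deg [-0.    0.01  0.1 ]
joints [-0.15  0.    2.06 -0.    1.08  1.34] after-rot delta [ 0.0002  0.0004 -0.    ]
```

Request:
servo_tool(delta_pos=[[0,0.001,0],[0,0,0],[0,0,0],[0,0,0]], dr=[[0,0,0],[0,0,0],[0,0,0],[0,0,0]], grip=[0.2,0.35,0.42,0.42])

```text
t: 19.8
tool_pos: [0.4988, -0.0009, 0.0263]
tool_rot: [-0.084, 2.187, -2.179]
contact_force: [-1.5, 2.6, 2.6]
opening: 0.0359
```

Request:
servo_tool(delta_pos=[[0,-0.02,0],[0,-0.05,0],[0,-0.06,0],[0,-0.05,0],[0,0,0]], dr=[[0,0,0],[0,0,0],[0,0,0],[0,0,0],[0,0,0]], grip=[0.42,0.42,0.42,0.2,0])

```text
t: 20.42
tool_pos: [0.499, -0.0034, 0.2101]
tool_rot: [-0.084, 2.181, -2.184]
contact_force: [-0.3, -0.0, -0.6]
opening: 0.0011
```

```bash
python3 -c "
from h import *
need(fx(0,-.07,.2))
shot('side','s10',(240,150,320,220),9)
for n in ('side','top'): print(proj(n,[fx(0,.043,.028),fx(0,-.009,.032)]))"
```

```text
t 20.43 pos [ 0.499  -0.0034  0.2101] open 0.0011 F [-0.3 -0.  -0.6]
tool-frame delta [0.0006 0.0102 0.0602]
rot deg [-0.08  0.01  0.02]
joints [-0.16 -0.23  1.94 -0.    1.43  1.34] after-rot delta [0.0006 0.0101 0.0602]
[[272.68042303 175.06909464]
 [276.98581564 180.60737146]]
[[219.96675092 243.12605556]
 [238.98568382 241.69647809]]
```

View pics/s10.png

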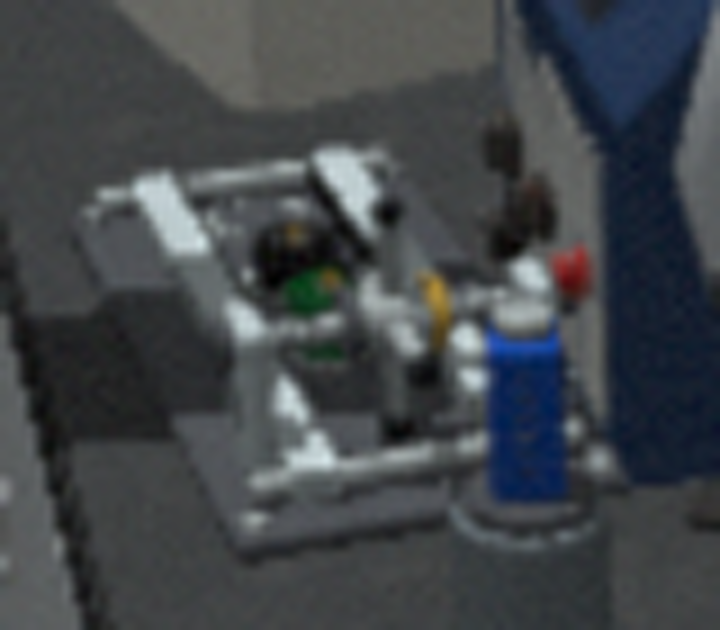

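```bash
python3 -c "
from h import *
need(fx(0,-.055,.12))"
```

```text
t 20.48 pos [ 0.4975 -0.0031  0.2072] open 0.0002 F [0.5 0.6 0.1]
tool-frame delta [-0.0012  0.0873  0.0456]
rot deg [-0.02  0.01  0.29]
joints [-0.16 -0.23  1.94 -0.    1.43  1.34] after-rot delta [-0.0008  0.0872  0.0456]
```

Request:
servo_tool(delta_pos=[[0,0,0.03],[0,0.02,0.012],[0,0.04,0.003],[0,0.03,0],[0,0,0]], dr=[[0,0,0],[0,0,0],[0,0,0],[0,0,0],[0,0,0]], grip=[0,0,0,0,0])

```text
t: 21.1
tool_pos: [0.4951, -0.0497, 0.1048]
tool_rot: [-0.103, 2.192, -2.19]
contact_force: [0.1, 0.0, 1.0]
opening: 0.0004
```

```bash
python3 -c "
from h import *
need(fx(0,-.058,.088))"
```

```text
t 21.1 pos [ 0.4951 -0.0497  0.1048] open 0.0004 F [0.1 0.  1. ]
tool-frame delta [-0.0071  0.0167  0.0024]
rot deg [0.07 0.01 1.02]
joints [-0.25 -0.11  2.02 -0.    1.25  1.25] after-rot delta [-0.0068  0.0168  0.0024]
```

Request:
servo_tool(delta_pos=[[-0.007,0.008,0.002],[-0.001,0.006,0],[0,0.003,0],[0,0,0]], dr=[[0,0,1],[0,0,0.2],[0,0,0],[0,0,0]], grip=[0,0,0,0])

```text
t: 21.6
tool_pos: [0.505, -0.0514, 0.0884]
tool_rot: [-0.075, 2.179, -2.179]
contact_force: [1.0, -0.1, 0.2]
opening: 0.0003
```

```bash
python3 -c "
from h import *
need(fx(0,-.108,.087))
shot('side','s11',(240,150,320,220),9)"
```

```text
t 21.6 pos [ 0.505  -0.0514  0.0884] open 0.0003 F [ 1.  -0.1  0.2]
tool-frame delta [0.003  0.0014 0.0499]
rot deg [-0.    0.03 -0.43]
joints [-0.25 -0.08  2.02  0.    1.19  1.24] after-rot delta [0.0029 0.0014 0.0499]
```

View pics/s11.png

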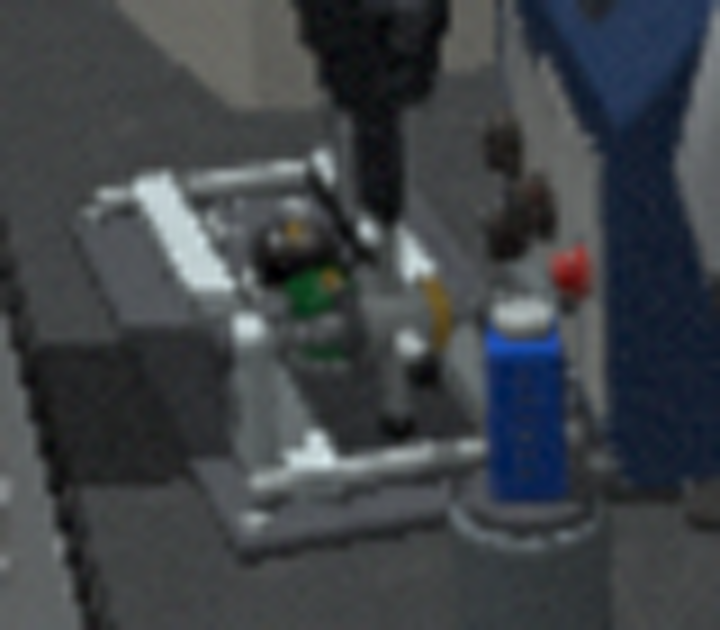

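Request:
servo_tool(delta_pos=[[0.003,0.001,0.01],[0,0.001,0.012],[0,0,0.012],[0,0,0.01],[0,0,0.01]], dr=[[0,0,-0.4],[0,0,0],[0,0,0],[0,0,0],[0,0,0]], grip=[0,0,0,0,0])

```text
t: 22.28
tool_pos: [0.5043, -0.1025, 0.0851]
tool_rot: [-0.086, 2.203, -2.167]
contact_force: [0.2, 7.6, -0.3]
opening: -0.0004
```

```bash
python3 -c "
from h import *
need(fx(0,-.108,.087))
shot('side','s12',(240,150,320,220),9)"
```

```text
t 22.27 pos [ 0.5043 -0.1025  0.0851] open -0.0004 F [ 0.2  7.6 -0.3]
tool-frame delta [-0.0016 -0.0019 -0.001 ]
rot deg [ 0.95 -0.05  0.15]
joints [-0.35 -0.05  2.    0.02  1.2   1.14] after-rot delta [-0.0016 -0.0019 -0.001 ]
```

View pics/s12.png

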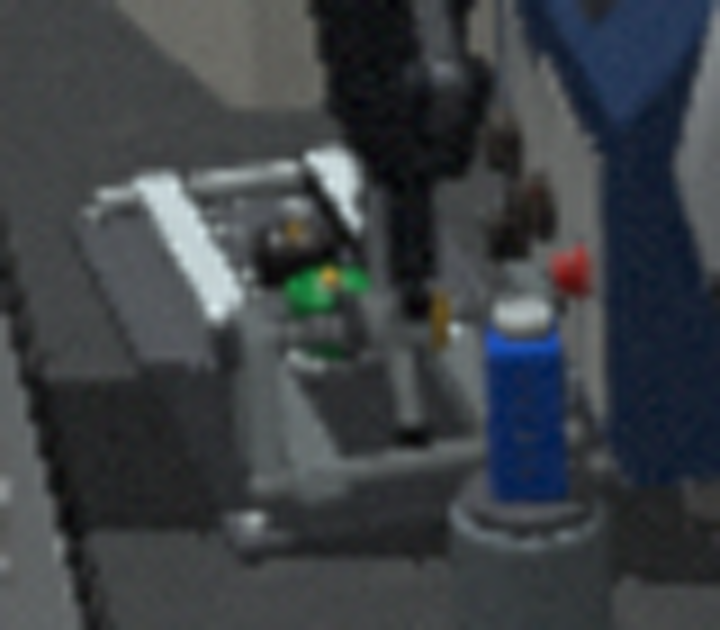

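Request:
servo_tool(delta_pos=[[0,-0.04,0],[0,-0.015,-0.02],[0,0,-0.03],[0,0,-0.005],[0,0,0]], dr=[[0.9,0,0],[0,0,0],[0,0,0],[0,0,0],[0,0,0]], grip=[0,0,0,0,0])

```text
t: 22.95
tool_pos: [0.4994, -0.0482, 0.1403]
tool_rot: [-0.084, 2.188, -2.185]
contact_force: [0.1, -0.5, -0.3]
opening: -0.0001
```

```bash
python3 -c "
from h import *
need(fx(0,-.044,.087))
im=shot('side','s13',(240,150,320,220),9)
shot('top','t13',(185,205,295,275),7)"
```

```text
t 22.95 pos [ 0.4994 -0.0482  0.1403] open -0.0001 F [ 0.1 -0.5 -0.3]
tool-frame delta [-0.0026  0.0533 -0.0104]
rot deg [ 0.07 -0.21  0.24]
joints [-0.24 -0.15  1.99 -0.    1.31  1.25] after-rot delta [-0.0024  0.0533 -0.0104]
```

View pics/s13.png

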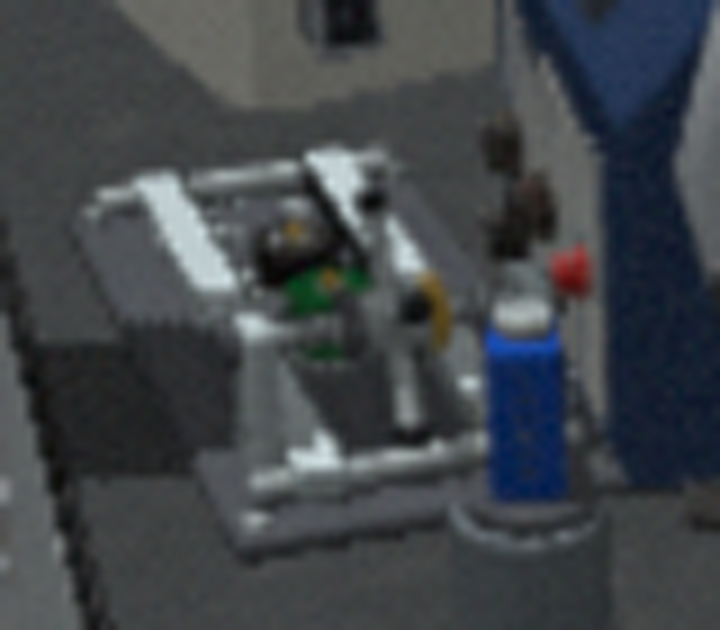

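Request:
servo_tool(delta_pos=[[-0.002,0,-0.015],[0,0.02,-0.002],[0,0.025,0],[0,0.008,0],[0,0,0]], dr=[[0,0,0],[0,0,0],[0,0,0],[0,0,0],[0,0,0]], grip=[0,0,0,0,0])

```text
t: 23.68
tool_pos: [0.5006, -0.0301, 0.0859]
tool_rot: [-0.08, 2.191, -2.186]
contact_force: [-0.2, -0.6, 0.3]
opening: -0.0002
```

```bash
python3 -c "
from h import *
need(fx(0,-.108,.087))
shot('side','s14',(240,150,320,220),9)"
```

```text
t 23.68 pos [ 0.5006 -0.0301  0.0859] open -0.0002 F [-0.2 -0.6  0.3]
tool-frame delta [-0.0003 -0.0012  0.0715]
rot deg [ 0.12 -0.41  0.24]
joints [-0.21 -0.08  2.03  0.    1.2   1.29] after-rot delta [ 0.0002 -0.0011  0.0715]
```

View pics/s14.png

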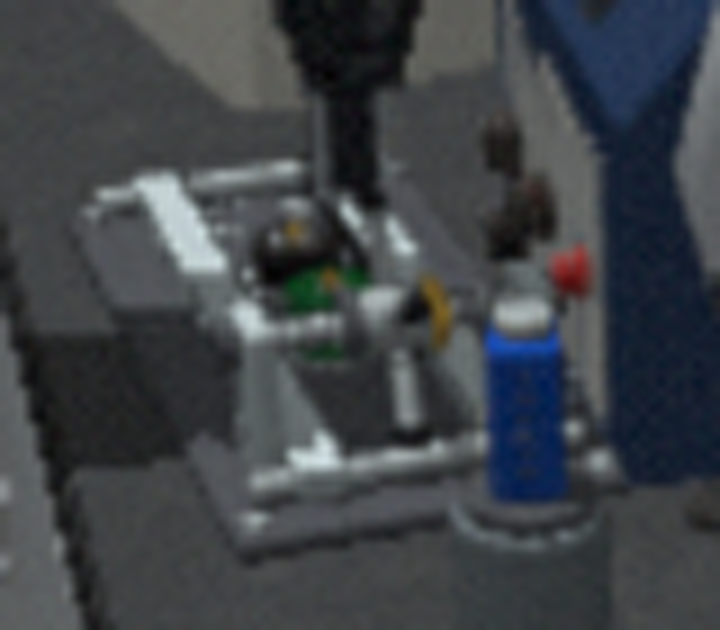

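Finger is behind the raised spoke. Push.

Request:
servo_tool(delta_pos=[[0,0,0.014],[0,0,0.014],[0,0,0.014],[0,0,0.014],[0,0,0.012]], dr=[[0,-0.4,0],[0,0,0],[0,0,0],[0,0,0],[0,0,0]], grip=[0,0,0,0,0])

```text
t: 24.35
tool_pos: [0.5083, -0.0956, 0.0931]
tool_rot: [-0.081, 2.204, -2.162]
contact_force: [-0.1, 11.3, -6.5]
opening: -0.0002
```

```bash
python3 -c "
from h import *
need(fx(0,-.108,.087))"
```

```text
t 24.35 pos [ 0.5083 -0.0956  0.0931] open -0.0002 F [-0.1 11.3 -6.5]
tool-frame delta [0.0029 0.006  0.0057]
rot deg [ 1.1  -0.09 -0.07]
joints [-0.34 -0.06  1.99  0.02  1.22  1.15] after-rot delta [0.0029 0.0061 0.0056]
```

Request:
servo_tool(delta_pos=[[0.002,0.005,0.006],[0,0.004,0.006],[0,0,0.003]], dr=[[1.0,0,0],[0,0,0],[0,0,0]], grip=[0,0,0])

```text
t: 24.72
tool_pos: [0.5084, -0.1102, 0.0849]
tool_rot: [-0.072, 2.194, -2.172]
contact_force: [-1.0, 1.6, -0.1]
opening: -0.0
```

```bash
python3 -c "
from h import *
need(fx(0,-.108,.087))"
```

```text
t 24.73 pos [ 0.5084 -0.1102  0.0849] open -0.0 F [-1.   1.6 -0.1]
tool-frame delta [ 0.002  -0.002  -0.0089]
rot deg [ 0.58 -0.3  -0.29]
joints [-0.36 -0.04  1.99  0.01  1.19  1.13] after-rot delta [ 0.0019 -0.0021 -0.0089]
```

Request:
servo_tool(delta_pos=[[0,-0.04,0],[0,-0.02,-0.02],[0,0,-0.04],[0,0,-0.01],[0,0,0]], dr=[[0,0,0],[0,0,0],[0,0,0],[0,0,0],[0,0,0]], grip=[0,0,0,0,0])

```text
t: 25.35
tool_pos: [0.5055, -0.0459, 0.1512]
tool_rot: [-0.061, 2.185, -2.179]
contact_force: [-1.0, -0.7, -0.5]
opening: -0.0001
```

```bash
python3 -c "
from h import *
need(fx(0,-.039,.087))
shot('side','s15',(240,150,320,220),9)"
```

```text
t 25.35 pos [ 0.5055 -0.0459  0.1512] open -0.0001 F [-1.  -0.7 -0.5]
tool-frame delta [ 0.0048  0.0642 -0.0134]
rot deg [ 0.13 -0.52 -0.66]
joints [-0.24 -0.16  1.98  0.01  1.31  1.26] after-rot delta [ 0.0039  0.0642 -0.0136]
```

View pics/s15.png

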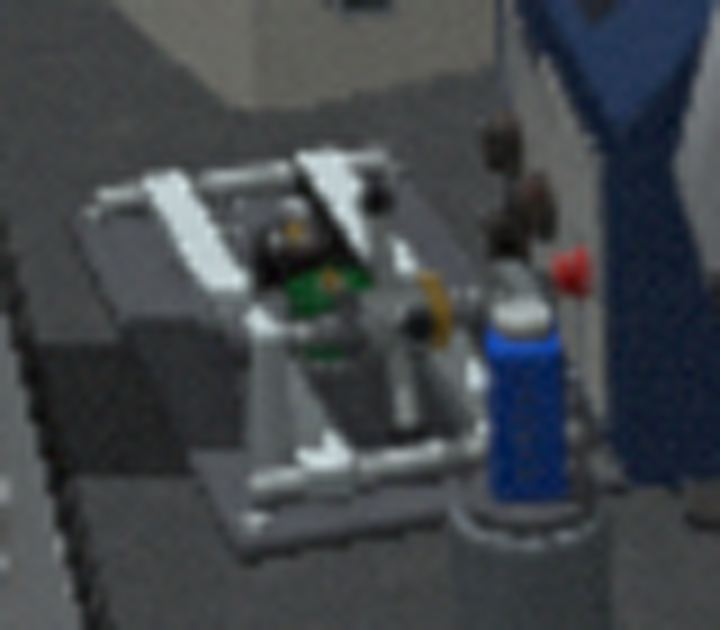

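Request:
servo_tool(delta_pos=[[0.004,0,-0.013],[0,0.03,-0.002],[0,0.027,0],[0,0.008,0],[0,0,0]], dr=[[0,-0.5,-0.7],[0,0,0],[0,0,0],[0,0,0],[0,0,0]], grip=[0,0,0,0,0])

```text
t: 26.02
tool_pos: [0.5002, -0.0323, 0.0847]
tool_rot: [-0.083, 2.187, -2.184]
contact_force: [-0.4, -0.5, -0.2]
opening: 0.0
```

```bash
python3 -c "
from h import *
need(fx(0,-.110,.087))"
```

```text
t 26.02 pos [ 0.5002 -0.0323  0.0847] open 0.0 F [-0.4 -0.5 -0.2]
tool-frame delta [-0.0006 -0.0024  0.0713]
rot deg [ 0.09 -0.17  0.16]
joints [-0.21 -0.08  2.03  0.    1.2   1.28] after-rot delta [-0.0004 -0.0023  0.0713]
```

Request:
servo_tool(delta_pos=[[0,0,0.014],[0,0.001,0.014],[0,0.002,0.014],[0,0.002,0.014],[0,0.002,0.012]], dr=[[0,0,0],[0,0,0],[0,0,0],[0,0,0],[0,0,0]], grip=[0,0,0,0,0])

```text
t: 26.65
tool_pos: [0.5075, -0.0981, 0.0828]
tool_rot: [-0.075, 2.204, -2.164]
contact_force: [-1.3, 7.5, 2.8]
opening: -0.0
```

```bash
python3 -c "
from h import *
need(fx(0,-.110,.087))"
```

```text
t 26.65 pos [ 0.5075 -0.0981  0.0828] open -0.0 F [-1.3  7.5  2.8]
tool-frame delta [ 0.0019 -0.0043  0.0051]
rot deg [ 1.04 -0.31 -0.15]
joints [-0.34 -0.04  2.    0.02  1.19  1.15] after-rot delta [ 0.0019 -0.0042  0.0051]
```

Request:
servo_tool(delta_pos=[[0.002,0,0.006],[0,0,0.008],[0,0,0.003]], dr=[[1.0,0,0],[0,0,0],[0,0,0]], grip=[0,0,0])

```text
t: 27.02
tool_pos: [0.5081, -0.1164, 0.0852]
tool_rot: [-0.066, 2.19, -2.178]
contact_force: [-0.1, -0.3, -0.4]
opening: -0.0001
```

```bash
python3 -c "
from h import *
need(fx(0,-.110,.087))"
```

```text
t 27.02 pos [ 0.5081 -0.1164  0.0852] open -0.0001 F [-0.1 -0.3 -0.4]
tool-frame delta [ 0.0013 -0.0017 -0.0132]
rot deg [ 0.29 -0.5  -0.39]
joints [-0.37 -0.04  1.99  0.01  1.19  1.13] after-rot delta [ 0.0012 -0.0018 -0.0132]
```

Request:
servo_tool(delta_pos=[[0,-0.04,0],[0,-0.02,-0.02],[0,0,-0.04],[0,0,-0.01],[0,0,0]], dr=[[0,0,0],[0,0,0],[0,0,0],[0,0,0],[0,0,0]], grip=[0,0,0,0,0])

```text
t: 27.65
tool_pos: [0.505, -0.0503, 0.1509]
tool_rot: [-0.055, 2.185, -2.182]
contact_force: [-0.1, 0.5, -0.0]
opening: 0.0001
```

```bash
python3 -c "
from h import *
need(fx(0,-.039,.086))
shot('side','s16',(240,150,320,220),9)"
```

```text
t 27.65 pos [ 0.505  -0.0503  0.1509] open 0.0001 F [-0.1  0.5 -0. ]
tool-frame delta [ 0.0041  0.0649 -0.0179]
rot deg [ 0.03 -0.76 -0.71]
joints [-0.25 -0.16  1.98  0.    1.31  1.26] after-rot delta [ 0.003   0.0649 -0.018 ]
```

View pics/s16.png

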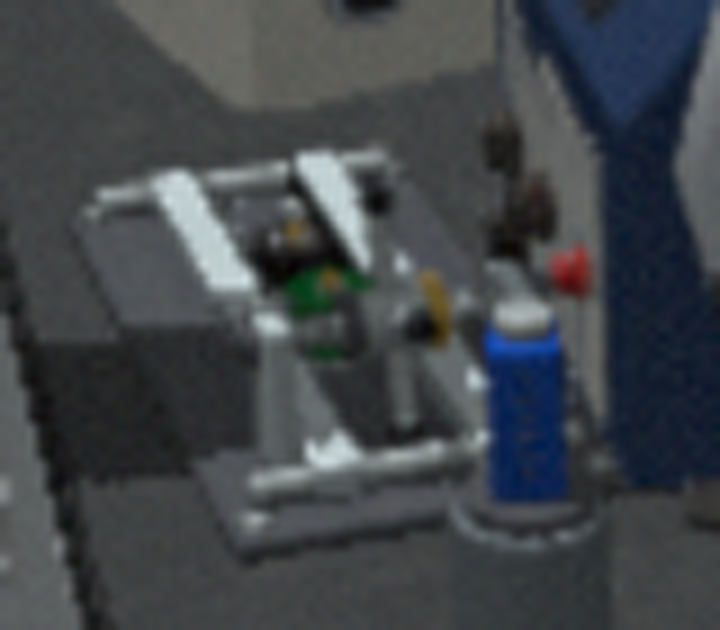

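Request:
servo_tool(delta_pos=[[0.003,0,-0.017],[0,0.03,-0.002],[0,0.027,0],[0,0.006,0],[0,0,0]], dr=[[0,-0.7,-0.7],[0,0,0],[0,0,0],[0,0,0],[0,0,0]], grip=[0,0,0,0,0])

```text
t: 28.32
tool_pos: [0.5006, -0.0315, 0.0865]
tool_rot: [-0.082, 2.186, -2.184]
contact_force: [0.1, 0.8, 0.5]
opening: 0.0001
```

```bash
python3 -c "
from h import *
need(fx(0,-.110,.087))"
```

```text
t 28.32 pos [ 0.5006 -0.0315  0.0865] open 0.0001 F [0.1 0.8 0.5]
tool-frame delta [-0.0001 -0.0005  0.0721]
rot deg [ 0.03 -0.16  0.12]
joints [-0.21 -0.09  2.03 -0.    1.2   1.29] after-rot delta [ 0.0001 -0.0005  0.0721]
```

Request:
servo_tool(delta_pos=[[0,0.001,0.014],[0,0.001,0.014],[0,0.002,0.014],[0,0.002,0.014],[0,0.002,0.012]], dr=[[0,0,0],[0,0,0],[0,0,0],[0,0,0],[0,0,0]], grip=[0,0,0,0,0])

```text
t: 28.95
tool_pos: [0.5071, -0.0926, 0.0821]
tool_rot: [-0.073, 2.219, -2.153]
contact_force: [-0.4, 28.6, 5.0]
opening: -0.0003
```

```bash
python3 -c "
from h import *
need(fx(0,-.110,.087))"
```

```text
t 28.95 pos [ 0.5071 -0.0926  0.0821] open -0.0003 F [-0.4 28.6  5. ]
tool-frame delta [ 0.0019 -0.0053  0.0106]
rot deg [ 1.74 -0.45 -0.14]
joints [-0.34 -0.04  2.    0.03  1.2   1.15] after-rot delta [ 0.0019 -0.0049  0.0107]
```

Request:
servo_tool(delta_pos=[[0.002,-0.001,0.008],[0,0,0.008]], dr=[[1.0,0,0],[0.5,0,0]], grip=[0,0])

```text
t: 29.2
tool_pos: [0.5059, -0.0966, 0.0826]
tool_rot: [-0.066, 2.232, -2.145]
contact_force: [-0.9, 28.8, 5.0]
opening: -0.0
```

```bash
python3 -c "
from h import *
need(fx(0,-.110,.087))"
```

```text
t 29.2 pos [ 0.5059 -0.0966  0.0826] open -0.0 F [-0.9 28.8  5. ]
tool-frame delta [ 0.0004 -0.0047  0.0066]
rot deg [ 2.28 -0.79 -0.22]
joints [-0.35 -0.04  2.    0.04  1.2   1.14] after-rot delta [ 0.0005 -0.0044  0.0068]
```

Request:
servo_tool(delta_pos=[[0,-0.001,0.01],[0,0,0.01]], dr=[[1.0,0,0],[0.5,0,0]], grip=[0,0])

```text
t: 29.45
tool_pos: [0.5062, -0.1037, 0.0836]
tool_rot: [-0.064, 2.245, -2.137]
contact_force: [-1.3, 32.0, 6.0]
opening: 0.0001
```

```bash
python3 -c "
from h import *
need(fx(0,-.110,.087))
shot('side','s17',(240,150,320,220),9)"
```

```text
t 29.45 pos [ 0.5062 -0.1037  0.0836] open 0.0001 F [-1.3 32.   6. ]
tool-frame delta [ 0.0003 -0.0034 -0.0005]
rot deg [ 2.82 -0.99 -0.12]
joints [-0.37 -0.04  1.99  0.05  1.21  1.12] after-rot delta [ 0.0003 -0.0034 -0.0003]
```

View pics/s17.png

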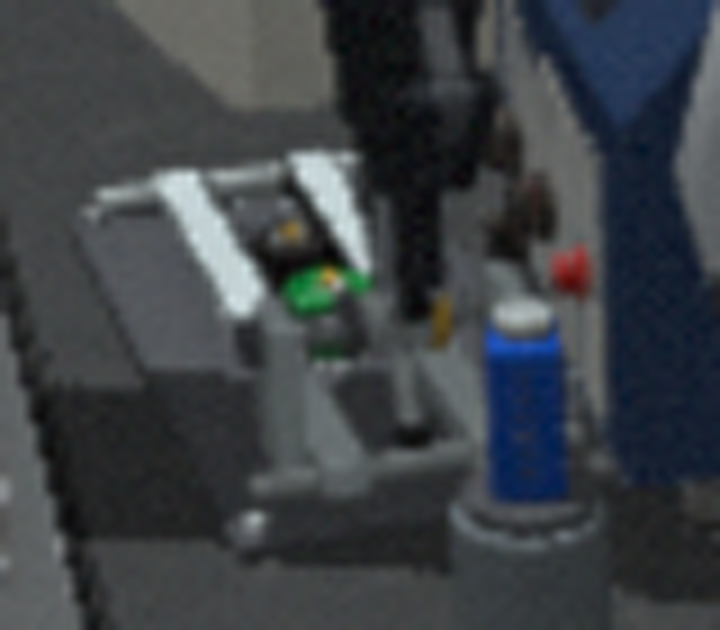

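Request:
servo_tool(delta_pos=[[0,-0.04,-0.005],[0,-0.05,0],[0,-0.05,0],[0,-0.02,0],[0,0,0]], dr=[[0.5,0,0],[0.5,0,0],[0,0,0],[0,0,0],[0,0,0]], grip=[0,0,0,0,0])

```text
t: 30.12
tool_pos: [0.5067, -0.1087, 0.2521]
tool_rot: [-0.055, 2.223, -2.156]
contact_force: [-0.2, 0.3, 0.5]
opening: 0.0
```

```bash
python3 -c "
from h import *
need(fx(0,-.039,.2))
shot('side','s18',(240,150,320,220),9)"
```

```text
t 30.12 pos [ 0.5067 -0.1087  0.2521] open 0.0 F [-0.2  0.3  0.5]
tool-frame delta [ 0.0022  0.0544 -0.0747]
rot deg [ 1.75 -1.13 -0.41]
joints [-0.37 -0.21  1.85  0.03  1.51  1.14] after-rot delta [ 0.0003  0.0521 -0.0764]
```

View pics/s18.png

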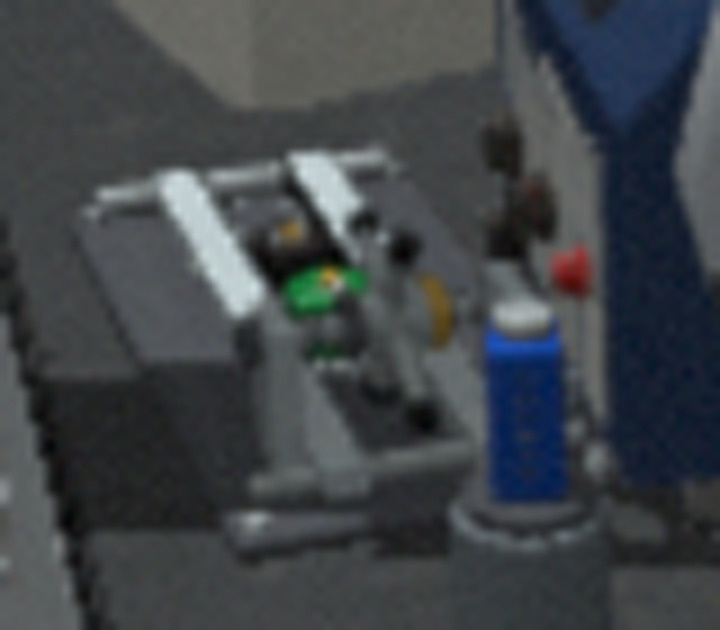

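```bash
python3 -c "
from h import *
for d in range(0,360,15):
    t=np.radians(d); p=proj('side',fx(0,-.088+.037*np.cos(t),.052+.037*np.sin(t)))[0]
    print(d,(p-[240,150])*9+4)
print((proj('side',fx(0,-.088,.052))-[240,150])*9)"
```

```text
0 [367.36374035 274.21155244]
15 [366.68817438 247.85944442]
30 [368.19270798 226.16988609]
45 [371.82100017 210.64104883]
60 [377.37928699 202.44304611]
75 [384.53565846 202.31181564]
90 [392.82973976 210.45355538]
105 [401.69576838 226.4770746 ]
120 [410.50027789 249.37333616]
135 [418.59267514 277.55809213]
150 [425.36357186 308.98410331]
165 [430.30289754 341.31555224]
180 [433.04873416 372.1428488 ]
195 [433.41912436 399.2060632 ]
210 [431.42255151 420.5934359 ]
225 [427.24723745 434.88840689]
240 [421.23337499 441.25155706]
255 [413.83476071 439.43803632]
270 [405.5766387  429.76210034]
285 [397.01528125 413.02594482]
300 [388.7027031  390.43011672]
315 [381.15772444 363.47900478]
330 [374.84290797 333.88937608]
345 [370.14593297 303.50443054]
[[395.30334908 317.83106349]]
```

```bash
python3 -c "
from h import *
need(fx(0,-.113,.125))"
```

```text
t 30.18 pos [ 0.5063 -0.1085  0.251 ] open 0.0004 F [ 0.6 -0.4  0.6]
tool-frame delta [0.0007 0.126  0.0018]
rot deg [ 1.79 -1.13 -0.32]
joints [-0.37 -0.21  1.85  0.03  1.51  1.14] after-rot delta [-0.      0.126  -0.0021]
```

Request:
servo_tool(delta_pos=[[0,0.02,0],[0,0.05,0],[0,0.03,0],[0,0.01,0],[0,0,0]], dr=[[1.8,-1.1,-0.3],[0.3,0,0],[0,0,0],[0,0,0],[0,0,0]], grip=[0,0,0,0,0])

```text
t: 30.8
tool_pos: [0.5034, -0.1093, 0.1327]
tool_rot: [-0.088, 2.182, -2.191]
contact_force: [0.3, 0.2, -0.6]
opening: -0.0003
```

```bash
python3 -c "
from h import *
need(fx(0,-.113,.107))"
```

```text
t 30.8 pos [ 0.5034 -0.1093  0.1327] open -0.0003 F [ 0.3  0.2 -0.6]
tool-frame delta [-0.0032  0.0257 -0.0028]
rot deg [-0.24 -0.1   0.37]
joints [-0.35 -0.11  1.97 -0.01  1.29  1.14] after-rot delta [-0.003   0.0257 -0.0027]
```

Request:
servo_tool(delta_pos=[[-0.003,0.008,-0.003],[0,0.01,0],[0,0.006,0],[0,0,0]], dr=[[-0.2,0,0.4],[0,0,0],[0,0,0],[0,0,0]], grip=[0,0,0,0])

```text
t: 31.3
tool_pos: [0.5083, -0.1067, 0.1102]
tool_rot: [-0.075, 2.178, -2.183]
contact_force: [0.7, 0.2, 0.1]
opening: -0.0002
```

```bash
python3 -c "
from h import *
need(fx(0,-.113,.091))"
```

```text
t 31.3 pos [ 0.5083 -0.1067  0.1102] open -0.0002 F [0.7 0.2 0.1]
tool-frame delta [ 0.0022  0.0191 -0.0005]
rot deg [-0.15 -0.11 -0.33]
joints [-0.35 -0.08  1.98  0.    1.24  1.15] after-rot delta [ 0.0021  0.0192 -0.0005]
```

Request:
servo_tool(delta_pos=[[0.002,0.005,0],[0,0.005,0],[0,0.004,0],[0,0.004,0]], dr=[[0,0,-0.3],[0,0,0],[0,0,0],[0,0,0]], grip=[0,0,0,0])

```text
t: 31.8
tool_pos: [0.5077, -0.1105, 0.0993]
tool_rot: [-0.083, 2.171, -2.195]
contact_force: [-10.5, -3.5, 18.1]
opening: 0.0
```

```bash
python3 -c "
from h import *
need(fx(0,-.113,.091))
shot('side','s19',(240,150,320,220),9)"
```

```text
t 31.8 pos [ 0.5077 -0.1105  0.0993] open 0.0 F [-10.5  -3.5  18.1]
tool-frame delta [ 0.0012  0.0082 -0.0043]
rot deg [-0.61 -0.02  0.04]
joints [-0.35 -0.06  1.98 -0.01  1.22  1.15] after-rot delta [ 0.0012  0.0083 -0.0042]
```

View pics/s19.png

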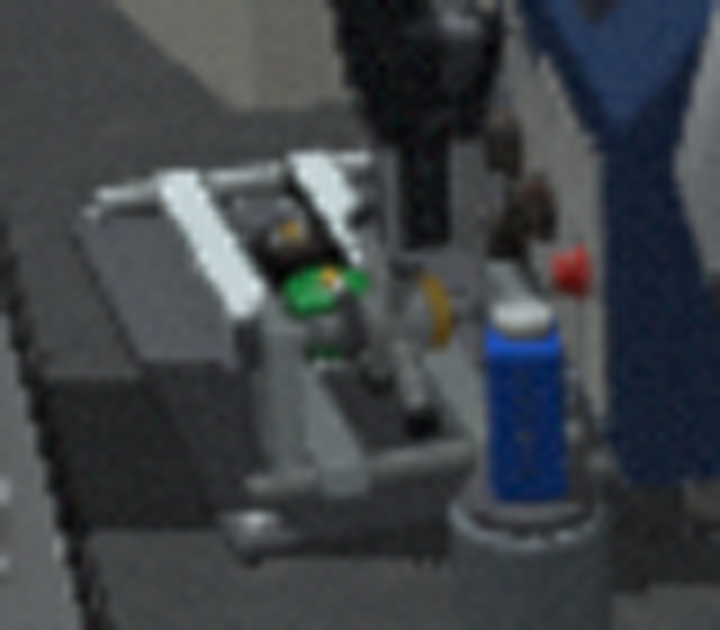

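Request:
servo_tool(delta_pos=[[0,0.005,-0.003],[0,0.006,0],[0,0.006,0]], dr=[[-0.6,0,0],[0,0,0],[0,0,0]], grip=[0,0,0])

```text
t: 32.22
tool_pos: [0.5084, -0.1158, 0.0947]
tool_rot: [-0.092, 2.165, -2.204]
contact_force: [-11.9, -3.1, 19.4]
opening: -0.0002
```

```bash
python3 -c "
from h import *
need(fx(0,-.113,.091))"
```

```text
t 32.23 pos [ 0.5084 -0.1158  0.0947] open -0.0002 F [-11.9  -3.1  19.4]
tool-frame delta [ 0.0014  0.0036 -0.0096]
rot deg [-1.    0.14  0.39]
joints [-0.36 -0.05  1.98 -0.02  1.21  1.14] after-rot delta [ 0.0015  0.0037 -0.0095]
```

Request:
servo_tool(delta_pos=[[0,0.007,-0.003],[0,0.007,-0.003],[0,0.007,0]], dr=[[-0.6,0,0.3],[0,0,0],[0,0,0]], grip=[0,0,0])

```text
t: 32.6
tool_pos: [0.5109, -0.1214, 0.0887]
tool_rot: [-0.09, 2.145, -2.215]
contact_force: [1.0, -2.2, 4.1]
opening: -0.0
```

```bash
python3 -c "
from h import *
need(fx(0,-.113,.091))"
```

```text
t 32.6 pos [ 0.5109 -0.1214  0.0887] open -0.0 F [ 1.  -2.2  4.1]
tool-frame delta [ 0.0035 -0.0028 -0.0153]
rot deg [-1.83  0.29  0.14]
joints [-0.36 -0.04  1.98 -0.03  1.19  1.14] after-rot delta [ 0.0036 -0.0023 -0.0153]
```

Request:
servo_tool(delta_pos=[[0,-0.04,0],[0,-0.05,0],[0,-0.05,0],[0,-0.01,0],[0,0,0]], dr=[[-1.0,0,0],[-0.8,0,0],[0,0,0],[0,0,0],[0,0,0]], grip=[0,0,0,0,0])

```text
t: 33.22
tool_pos: [0.5107, -0.1199, 0.2422]
tool_rot: [-0.091, 2.182, -2.182]
contact_force: [-0.2, 0.1, -0.3]
opening: -0.0001
```

```bash
python3 -c "
from h import *
need(fx(0,-.113,.09))
shot('side','s20',(240,150,320,220),9)"
```

```text
t 33.23 pos [ 0.5107 -0.1199  0.2422] open -0.0001 F [-0.2  0.1 -0.3]
tool-frame delta [ 0.0029  0.1522 -0.0138]
rot deg [0.02 0.24 0.18]
joints [-0.37 -0.19  1.85 -0.    1.49  1.12] after-rot delta [ 0.0035  0.1522 -0.0138]
```

View pics/s20.png

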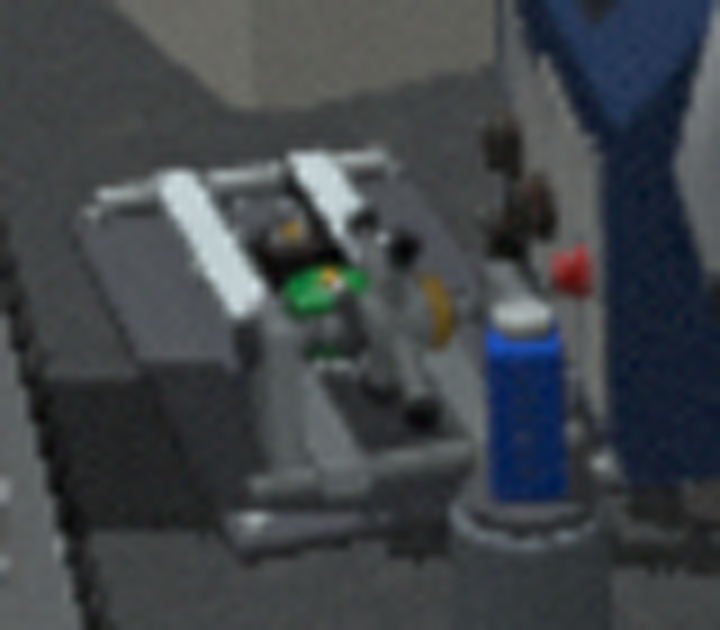

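```bash
python3 -c "
from h import *
from scipy.optimize import least_squares
B=np.array([(364,219),(403,243),(422,412),(375,382)])
U=np.c_[240+(B[:,0]-4)/9,150+(B[:,1]-4)/9]
def f(p):
    r=[]
    for i,k in enumerate([0,90,180,270]):
        t=p[2]+np.radians(k); r.append(proj('side',fx(p[3],p[0]+.0355*np.cos(t),p[1]+.0355*np.sin(t)))[0])
    return (np.array(r)-U).ravel()
r=least_squares(lambda p:np.r_[f(p),(p[1]-.052)*1000,(p[3])*200],[-.088,.052,.5,0]); print(r.x,np.degrees(r.x[2]),r.fun.round(2))
shot('top','t20',(185,205,295,275),7)
"
```

```text
[-0.08181387  0.05200581  0.53701923 -0.00093334] 30.76893554934316 [-0.29  0.32 -0.14  0.34 -0.08 -0.31  0.62 -0.36  0.01 -0.19]
```

View pics/t20.png

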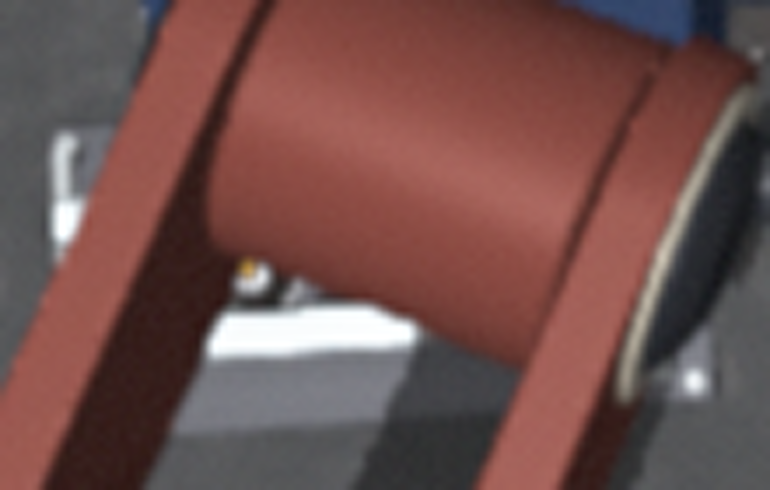

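Request:
servo_tool(delta_pos=[[0.002,0,-0.045],[0.001,0.03,-0.01],[0,0.06,0],[0,0.02,0],[0,0,0]], dr=[[0,0.2,0],[0,0,0],[0,0,0],[0,0,0],[0,0,0]], grip=[0,0,0,0,0])

```text
t: 33.95
tool_pos: [0.496, -0.0615, 0.1176]
tool_rot: [-0.106, 2.199, -2.185]
contact_force: [0.6, -0.1, 1.1]
opening: -0.0002
```

```bash
python3 -c "
from h import *
need(fx(0,-.070,.092))
shot('side','s21',(240,150,320,220),9)"
```

```text
t 33.95 pos [ 0.496  -0.0615  0.1176] open -0.0002 F [ 0.6 -0.1  1.1]
tool-frame delta [-0.0072  0.0254  0.0027]
rot deg [0.41 0.02 1.16]
joints [-0.27 -0.12  2.   -0.    1.28  1.22] after-rot delta [-0.0067  0.0256  0.0025]
```

View pics/s21.png

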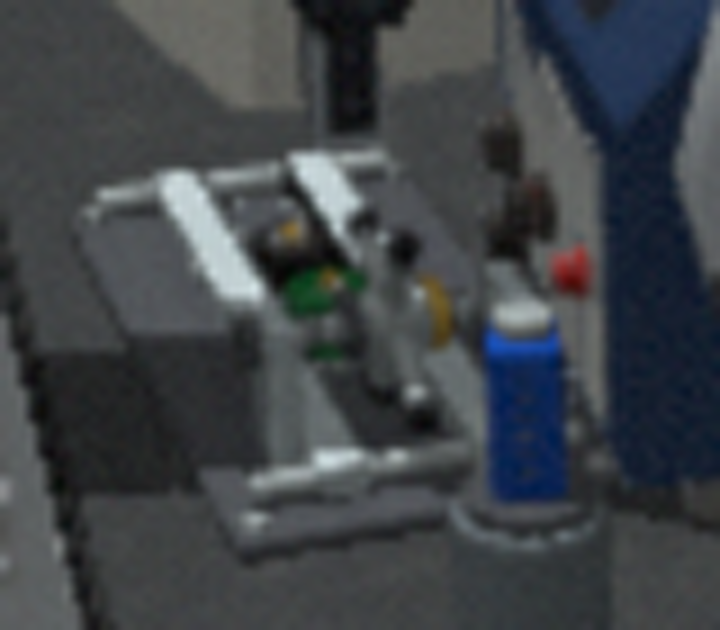

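Request:
servo_tool(delta_pos=[[-0.007,0.005,0.002],[-0.001,0.01,0],[0,0.006,0],[0,0.003,0]], dr=[[0.4,0,1.1],[0,0,0.2],[0,0,0],[0,0,0]], grip=[0,0,0,0])

```text
t: 34.5
tool_pos: [0.507, -0.0638, 0.0956]
tool_rot: [-0.072, 2.176, -2.18]
contact_force: [0.6, 1.0, 0.3]
opening: -0.0001
```

```bash
python3 -c "
from h import *
need(fx(0,-.1,.092))"
```

```text
t 34.5 pos [ 0.507  -0.0638  0.0956] open -0.0001 F [0.6 1.  0.3]
tool-frame delta [0.0041 0.0036 0.0293]
rot deg [-0.14  0.   -0.56]
joints [-0.27 -0.08  2.01  0.    1.21  1.22] after-rot delta [0.0041 0.0036 0.0293]
```

Request:
servo_tool(delta_pos=[[0.004,0.003,0.008],[0,0.002,0.009],[0,0.001,0.009],[0,0.002,0.009]], dr=[[0,0,-0.5],[0,0,0],[0.4,0,0],[0.4,0,0]], grip=[0,0,0,0])

```text
t: 35.0
tool_pos: [0.5048, -0.0937, 0.0855]
tool_rot: [-0.08, 2.187, -2.181]
contact_force: [1.4, 20.9, 0.7]
opening: -0.0001
```

```bash
python3 -c "
from h import *
need(fx(0,-.112,.085))"
```

```text
t 35.0 pos [ 0.5048 -0.0937  0.0855] open -0.0001 F [ 1.4 20.9  0.7]
tool-frame delta [-0.0005  0.0005  0.0118]
rot deg [ 0.18 -0.17 -0.03]
joints [-0.33 -0.06  2.    0.    1.2   1.17] after-rot delta [-0.0004  0.0005  0.0118]
```

Request:
servo_tool(delta_pos=[[0,0.001,0.01],[0,0.001,0.01],[0,0,0.01]], dr=[[0.5,0,0],[0.5,0,0],[0.5,0,0]], grip=[0,0,0])

```text
t: 35.38
tool_pos: [0.5051, -0.1039, 0.0821]
tool_rot: [-0.078, 2.222, -2.156]
contact_force: [-1.8, 30.4, 10.4]
opening: 0.0004
```

```bash
python3 -c "
from h import *
need(fx(0,-.112,.085))
shot('side','s22',(240,150,320,220),9)"
```

```text
t 35.38 pos [ 0.5051 -0.1039  0.0821] open 0.0004 F [-1.8 30.4 10.4]
tool-frame delta [-0.0009 -0.003   0.0015]
rot deg [ 1.75 -0.5   0.17]
joints [-0.36 -0.04  1.99  0.03  1.2   1.13] after-rot delta [-0.0009 -0.0029  0.0016]
```

View pics/s22.png

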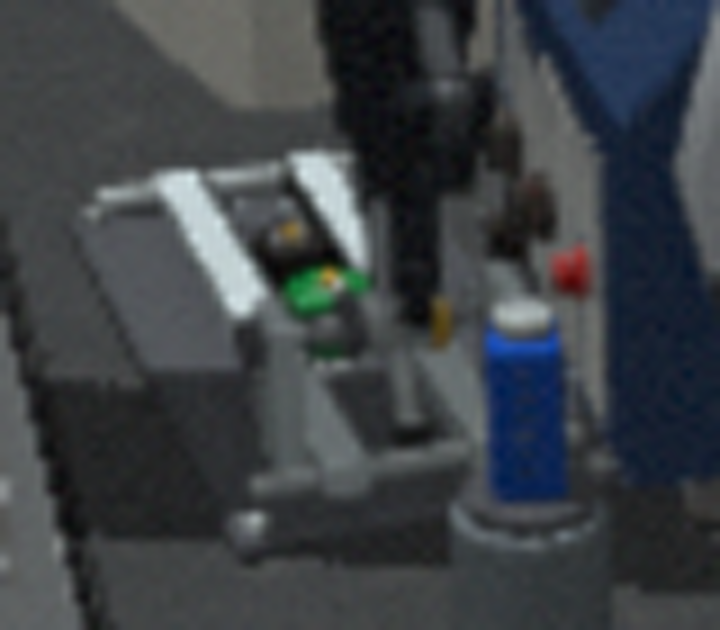

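Request:
servo_tool(delta_pos=[[0,0,-0.004],[0,0,-0.004],[0,0,0]], dr=[[0,0,0],[0,0,0],[0,0,0]], grip=[0,0,0])

```text
t: 35.8
tool_pos: [0.5067, -0.0967, 0.0885]
tool_rot: [-0.077, 2.221, -2.154]
contact_force: [-3.2, 5.2, 4.5]
opening: -0.0001
```

```bash
python3 -c "
from h import *
need(fx(0,-.112,.085))
shot('side','s23',(240,150,320,220),9)"
```

```text
t 35.8 pos [ 0.5067 -0.0967  0.0885] open -0.0001 F [-3.2  5.2  4.5]
tool-frame delta [0.0012 0.0033 0.0087]
rot deg [ 1.76 -0.48  0.06]
joints [-0.35 -0.05  1.99  0.03  1.21  1.15] after-rot delta [0.0012 0.0035 0.0086]
```

View pics/s23.png

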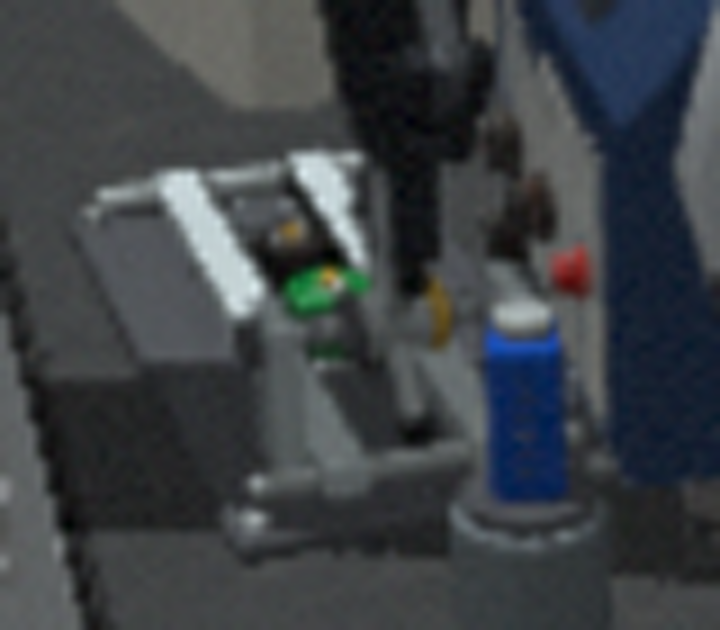

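Request:
servo_tool(delta_pos=[[0,-0.008,-0.008],[0,-0.03,-0.01],[0,-0.06,0],[0,-0.06,0],[0,-0.02,0]], dr=[[0,0,0],[0.8,0,0],[0.8,-0.5,0],[0,0,0],[0,0,0]], grip=[0,0,0,0.3,0.6])

```text
t: 36.48
tool_pos: [0.5048, -0.0815, 0.2721]
tool_rot: [-0.085, 2.185, -2.185]
contact_force: [-0.0, 0.5, 0.6]
opening: 0.0361
```

Request:
servo_tool(delta_pos=[[0,0,0.06],[0,0,0.06],[0,0,0.04],[0,0,0],[0,0,0]], dr=[[0,0,0],[0,0,0],[0,0,0],[0,0,0],[0,0,0]], grip=[0.6,0.6,0.6,0.6,0.6])

```text
t: 37.1
tool_pos: [0.519, -0.2464, 0.2798]
tool_rot: [-0.075, 2.17, -2.188]
contact_force: [-0.4, 0.5, 0.7]
opening: 0.0512
```

Run:
```python
from h import *
from scipy.optimize import least_squares
need([.508,-.25,.2],[0,-1,0])
ims=np.mean([ctrl.get_image('side').astype(float) for _ in range(4)],0).astype(np.uint8)[:,:,::-1]
cv2.imwrite('pics/s24.png',cv2.resize(ims[150:220,240:320],None,fx=9,fy=9,interpolation=cv2.INTER_CUBIC))
imt=np.mean([ctrl.get_image('top').astype(float) for _ in range(4)],0).astype(np.uint8)[:,:,::-1]
cv2.imwrite('pics/t24.png',cv2.resize(imt[205:275,185:350],None,fx=4.8,fy=4.8,interpolation=cv2.INTER_CUBIC))
cv2.imwrite('pics/t24b.png',cv2.resize(imt[215:265,195:275],None,fx=10,fy=10,interpolation=cv2.INTER_CUBIC))
```

```text
t 37.1 pos [ 0.519  -0.2464  0.2798] open 0.0512 F [-0.4  0.5  0.7]
tool-frame delta [0.0118 0.0797 0.002 ]
rot deg [-0.47  4.39 -0.43]
joints [-0.57 -0.09  1.7  -0.    1.52  0.92] after-rot delta [0.011  0.0798 0.0036]
```

View pics/s24.png

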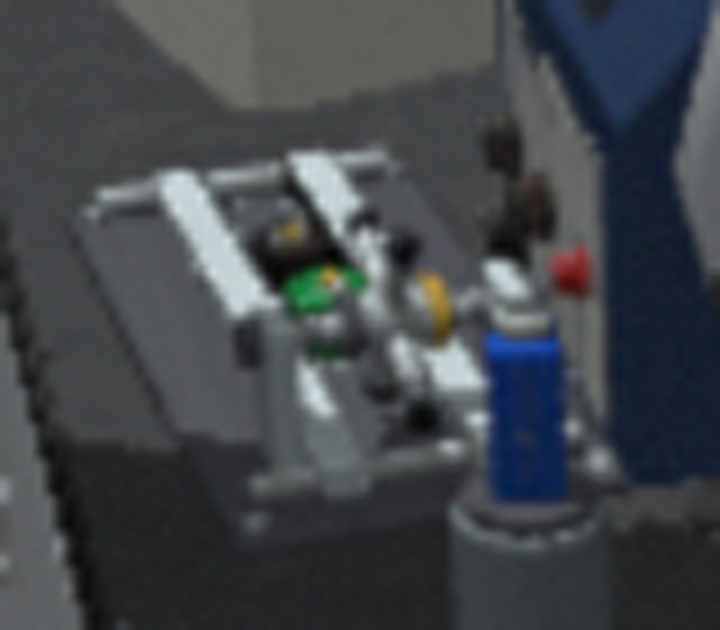

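View pics/t24b.png

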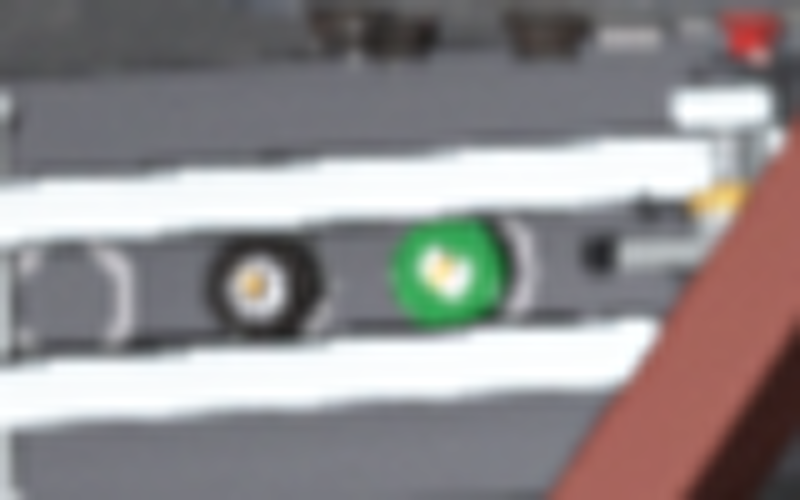

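View pics/t24.png

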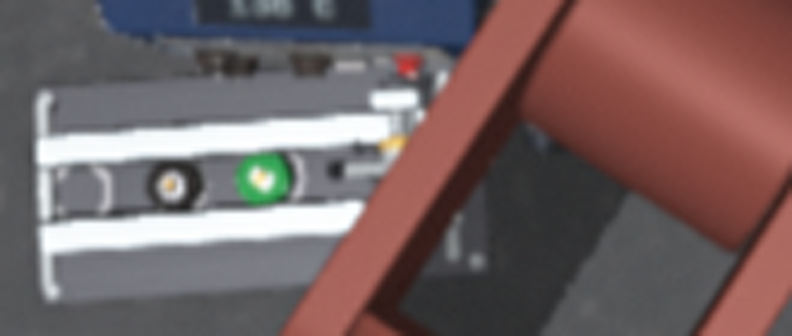

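Run:
```python
from h import *
im=cv2.imread('pics/avgtop.png')
c=cv2.resize(im[225:252,320:345],None,fx=30,fy=30,interpolation=cv2.INTER_CUBIC)
cv2.imwrite('pics/t25.png',c)
P=lambda x,y:(195+(x-4.5)/10,215+(y-4.5)/10)
S=lambda x,y:(240+(x-4)/9,150+(y-4)/9)
b=tri([('top',*P(257,284)),('side',*S(291,229))]);g=tri([('top',*P(443,267)),('side',*S(328,275))])
print(b,onz('top',*P(257,284),.028));print(g,onz('top',*P(443,267),.032))
c,s=np.cos(FA),np.sin(FA)
for q in (b,g): d=q[:2]-FX; print('fix',c*d[0]+s*d[1],-s*d[0]+c*d[1])
```

```text
[0.49333142 0.0484694  0.02872772] [0.49480233 0.0484295  0.028     ]
[ 0.49750853 -0.00232662  0.03365155] [ 0.4994644  -0.00227755  0.032     ]
fix -0.0010502289907102194 0.042371881669131285
fix -0.0007470619691843511 -0.00859469876186487
```

View pics/t25.png

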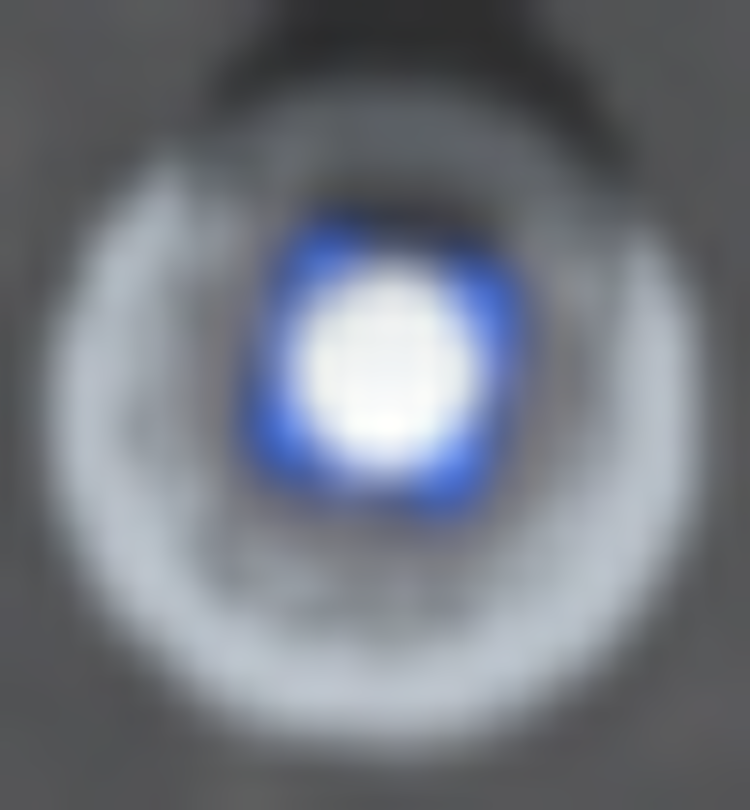

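Run:
```python
from h import *
c=lambda x,y:(320+(x-14.5)/30,225+(y-14.5)/30)
# opposite edge midpoints / corners at z=.125
pts=[(312,208),(528,262),(470,520),(248,470)]
W=np.array([onz('top',*c(*p),.125) for p in pts]); print(W.round(4))
d=(W[1]-W[0]+W[2]-W[3]); print('dir along',d, np.degrees(np.arctan2(d[1],d[0])))
e=(W[2]-W[1]+W[3]-W[0]); print(np.degrees(np.arctan2(e[1],e[0])), W.mean(0))
print(np.linalg.norm(d)/2,np.linalg.norm(e)/2)
need([.508,-.25,.15],d*[1,1,0])
```

```text
[[ 0.5221 -0.2442  0.125 ]
 [ 0.5178 -0.2617  0.125 ]
 [ 0.497  -0.257   0.125 ]
 [ 0.501  -0.2391  0.125 ]]
dir along [-0.00822794 -0.03539638  0.        ] -103.0860971157662
166.82452457791817 [ 0.50947565 -0.250496    0.125     ]
0.01817004865465221 0.02153989445599144
t 37.5 pos [ 0.5192 -0.2459  0.2796] open 0.0511 F [-0.2 -1.   0.4]
tool-frame delta [0.0124 0.1296 0.0021]
rot deg [-0.42 17.55 -0.48]
joints [-0.57 -0.09  1.7  -0.    1.52  0.92] after-rot delta [0.01   0.1296 0.0065]
```

Request:
servo_tool(delta_pos=[[0,0,0],[0,0,0],[0.01,0,0.006],[0.001,0.02,0.001],[0,0.03,0]], dr=[[-0.4,9,-0.5],[0,8,0],[0,0.5,0],[0,0,0],[0,0,0]], grip=[0.6,0.6,0.6,0.6,0.6])

```text
t: 38.12
tool_pos: [0.507, -0.2503, 0.2303]
tool_rot: [-0.247, -2.097, 2.105]
contact_force: [-0.9, -1.8, -0.0]
opening: 0.0513
```

Run:
```python
from h import *
need([.5083,-.2502,.15],[-.0082,-.0354,0])
shot('side','s26',(220,80,380,240),4)
```

```text
t 38.12 pos [ 0.507  -0.2503  0.2303] open 0.0513 F [-0.9 -1.8 -0. ]
tool-frame delta [-0.0008  0.0803 -0.0007]
rot deg [-0.18 -0.17 -0.24]
joints [-0.59 -0.08  1.77 -0.    1.45  1.21] after-rot delta [-0.0012  0.0803 -0.0004]
```

View pics/s26.png

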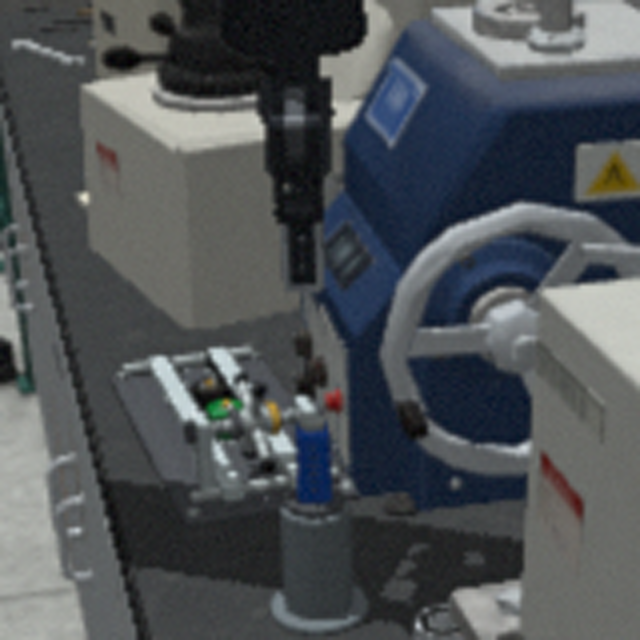

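Request:
servo_tool(delta_pos=[[-0.001,0.03,0],[0,0.03,0],[0,0.01,0],[0,0,0]], dr=[[-0.2,-0.2,-0.2],[0,0,0],[0,0,0],[0,0,0]], grip=[0.6,0.6,0.6,0.6])

```text
t: 38.67
tool_pos: [0.503, -0.2478, 0.1489]
tool_rot: [-0.222, -2.105, 2.09]
contact_force: [0.1, -0.3, 1.1]
opening: 0.0511
```

Run:
```python
from h import *
need([.5083,-.2502,.102],[-.0082,-.0354,0])
shot('side','s27',(260,100,340,240),5)
```

```text
t 38.67 pos [ 0.503  -0.2478  0.1489] open 0.0511 F [ 0.1 -0.3  1.1]
tool-frame delta [-0.0063  0.0469  0.0014]
rot deg [0.33 0.24 0.74]
joints [-0.59 -0.01  1.84  0.    1.32  1.2 ] after-rot delta [-0.0057  0.0469  0.0012]
```

View pics/s27.png

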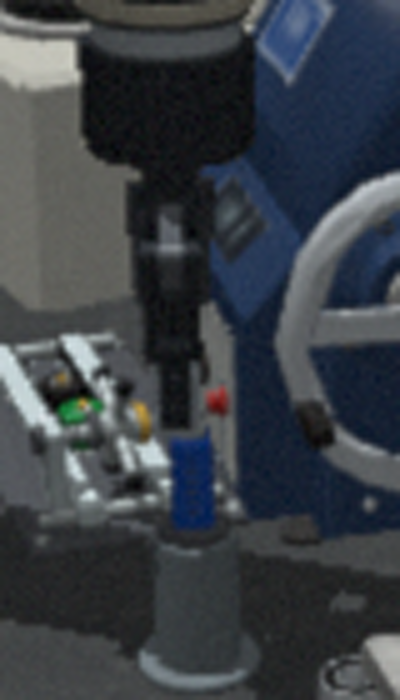

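Request:
servo_tool(delta_pos=[[-0.006,0,0.001],[-0.001,0.015,0],[0,0.02,0],[0,0.008,0],[0,0,0]], dr=[[0.3,0.2,0.7],[0,0,0.2],[0,0,0],[0,0,0],[0,0,0]], grip=[0.6,0.6,0.6,0.6,0.6])

```text
t: 39.35
tool_pos: [0.513, -0.2522, 0.1084]
tool_rot: [-0.252, -2.102, 2.111]
contact_force: [1.3, 0.3, -0.2]
opening: 0.0515
```

Run:
```python
from h import *
need([.5083,-.2502,.102],[-.0082,-.0354,0])
shot('side','s28',(260,100,340,240),5)
```

```text
t 39.35 pos [ 0.513  -0.2522  0.1084] open 0.0515 F [ 1.3  0.3 -0.2]
tool-frame delta [ 0.0051  0.0063 -0.0009]
rot deg [-0.16  0.05 -0.68]
joints [-0.59  0.04  1.86  0.    1.23  1.21] after-rot delta [ 0.0051  0.0064 -0.0009]
```

View pics/s28.png

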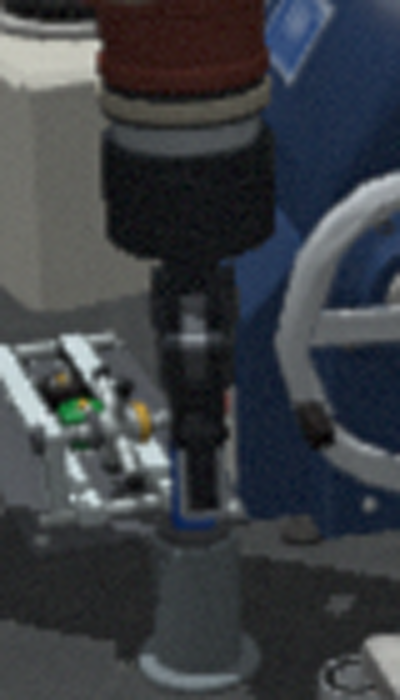

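Request:
servo_tool(delta_pos=[[0.005,0.002,-0.001],[0,0.004,0],[0,0,0]], dr=[[0,0,-0.7],[0,0,0],[0,0,0]], grip=[0.6,0.6,0.6])

```text
t: 39.78
tool_pos: [0.509, -0.2507, 0.104]
tool_rot: [-0.241, -2.098, 2.107]
contact_force: [0.0, -0.6, -0.3]
opening: 0.0512
```

Run:
```python
from h import *
need([.5083,-.2502,.102],[-.0082,-.0354,0])
```

```text
t 39.77 pos [ 0.509  -0.2507  0.104 ] open 0.0512 F [ 0.  -0.6 -0.3]
tool-frame delta [ 0.0008  0.002  -0.0003]
rot deg [-0.23  0.06 -0.12]
joints [-0.59  0.05  1.87 -0.    1.23  1.21] after-rot delta [ 0.0008  0.002  -0.0003]
```

Request:
servo_tool(delta_pos=[[0.0005,0.002,0],[0,0,0],[0,0,0],[0,0,0],[0,0,0]], dr=[[0,0,0],[0,0,0],[0,0,0],[0,0,0],[0,0,0]], grip=[0.4,0.2,0.1,0.1,0.1], grip_force=70)

```text
t: 40.4
tool_pos: [0.5087, -0.2508, 0.1022]
tool_rot: [-0.242, -2.097, 2.107]
contact_force: [0.3, 0.5, 0.1]
opening: 0.019
```

Run:
```python
from h import *
need([.5083,-.2502,.22],[-.0082,-.0354,0])
```

```text
t 40.4 pos [ 0.5087 -0.2508  0.1022] open 0.019 F [0.3 0.5 0.1]
tool-frame delta [ 2.000e-04 -1.178e-01  1.000e-04]
rot deg [-0.25  0.05 -0.15]
joints [-0.59  0.05  1.87 -0.    1.22  1.21] after-rot delta [ 0.0005 -0.1178 -0.0005]
```

Request:
servo_tool(delta_pos=[[0,-0.02,0],[0,-0.03,0],[0,-0.03,0],[0,-0.03,0],[0,-0.02,0]], dr=[[0,0,0],[0,0,0],[0,0,0],[0,0,0],[0,0,0]], grip=[0.1,0.1,0.1,0.1,0.1])

```text
t: 41.02
tool_pos: [0.5075, -0.2493, 0.2381]
tool_rot: [-0.239, -2.098, 2.105]
contact_force: [-0.1, -0.3, -2.1]
opening: 0.0192
```

Run:
```python
from h import *
need([.4934,.0487,.20],[-.0082,-.0354,0])
shot('side','s30',(230,80,350,240),4.5)
```

```text
t 41.02 pos [ 0.5075 -0.2493  0.2381] open 0.0192 F [-0.1 -0.3 -2.1]
tool-frame delta [ 0.0806  0.0372 -0.2873]
rot deg [-0.19  0.06  0.  ]
joints [-0.59 -0.08  1.76 -0.    1.46  1.21] after-rot delta [ 0.0809  0.0381 -0.2871]
```

View pics/s30.png

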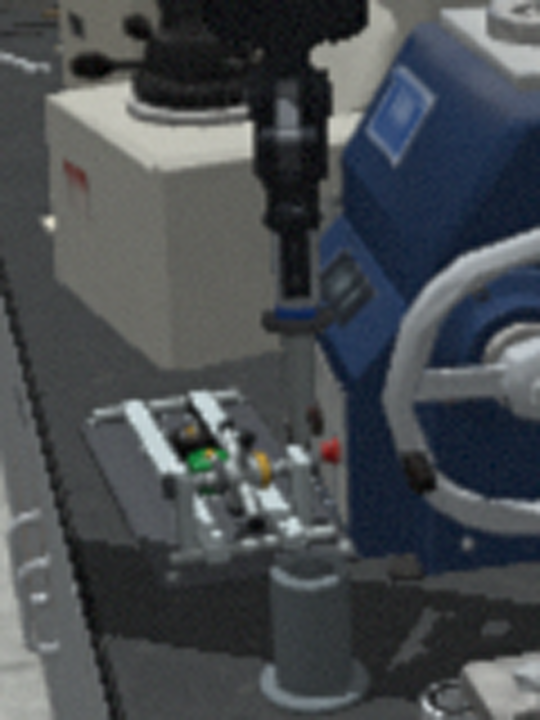

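Request:
servo_tool(delta_pos=[[0.016,0,-0.057],[0.016,-0.002,-0.057],[0.016,-0.002,-0.057],[0.016,-0.002,-0.057],[0.01,0,-0.04]], dr=[[0,0,0],[0,0,0],[0,0,0],[0,0,0],[0,0,0]], grip=[0.1,0.1,0.1,0.1,0.1])

```text
t: 41.7
tool_pos: [0.4962, 0.0326, 0.2458]
tool_rot: [-0.252, -2.094, 2.105]
contact_force: [0.8, 0.5, -1.7]
opening: 0.019
```

Request:
servo_tool(delta_pos=[[0,0,0],[0,0,0]], dr=[[0,0,0],[0,0,0]], grip=[0.1,0.1])

```text
t: 41.95
tool_pos: [0.4953, 0.0349, 0.2449]
tool_rot: [-0.245, -2.096, 2.108]
contact_force: [-0.4, 0.3, -2.2]
opening: 0.0194
```

Run:
```python
from h import *
need([.494,.0485,.15],[-.0082,-.0354,0])
```

```text
t 41.95 pos [0.4953 0.0349 0.2449] open 0.0194 F [-0.4  0.3 -2.2]
tool-frame delta [ 0.0048  0.0948 -0.0134]
rot deg [-0.3  -0.08 -0.23]
joints [-0.08 -0.26  1.91 -0.01  1.5   1.72] after-rot delta [ 0.0044  0.0949 -0.0129]
```

Request:
servo_tool(delta_pos=[[0.004,0.02,-0.013],[0.001,0.03,-0.001],[0,0.03,0],[0,0,0],[0,0,0]], dr=[[-0.3,0,-0.2],[0,0,0],[0,0,0],[0,0,0],[0,0,0]], grip=[0.1,0.1,0.1,0.1,0.1])

```text
t: 42.58
tool_pos: [0.4926, 0.048, 0.1583]
tool_rot: [-0.244, -2.096, 2.093]
contact_force: [1.0, -0.8, -0.9]
opening: 0.0194
```

Run:
```python
from h import *
need([.494,.0485,.135],[-.0082,-.0354,0])
```

```text
t 42.58 pos [0.4926 0.048  0.1583] open 0.0194 F [ 1.  -0.8 -0.9]
tool-frame delta [-0.0014  0.0233 -0.0008]
rot deg [ 0.04 -0.49  0.24]
joints [-0.05 -0.19  1.99  0.    1.34  1.75] after-rot delta [-0.0013  0.0233 -0.0008]
```

Request:
servo_tool(delta_pos=[[-0.001,0.012,-0.001],[0,0.012,0],[0,0.002,0],[0,0,0]], dr=[[0,-0.4,0.2],[0,0,0],[0,0,0],[0,0,0]], grip=[0.1,0.1,0.1,0.1])

```text
t: 43.08
tool_pos: [0.4953, 0.0486, 0.1329]
tool_rot: [-0.246, -2.103, 2.1]
contact_force: [-0.6, 0.2, -1.2]
opening: 0.0195
```

Run:
```python
from h import *
need([.494,.0485,.126],[-.0082,-.0354,0])
shot('side','s31',(250,140,310,200),10)
shot('top','t31',(185,205,265,265),9)
```

```text
t 43.08 pos [0.4953 0.0486 0.1329] open 0.0195 F [-0.6  0.2 -1.2]
tool-frame delta [0.0013 0.0069 0.0004]
rot deg [ 0.09 -0.11 -0.2 ]
joints [-0.05 -0.16  2.01  0.    1.29  1.75] after-rot delta [0.0013 0.0069 0.0004]
```

View pics/s31.png

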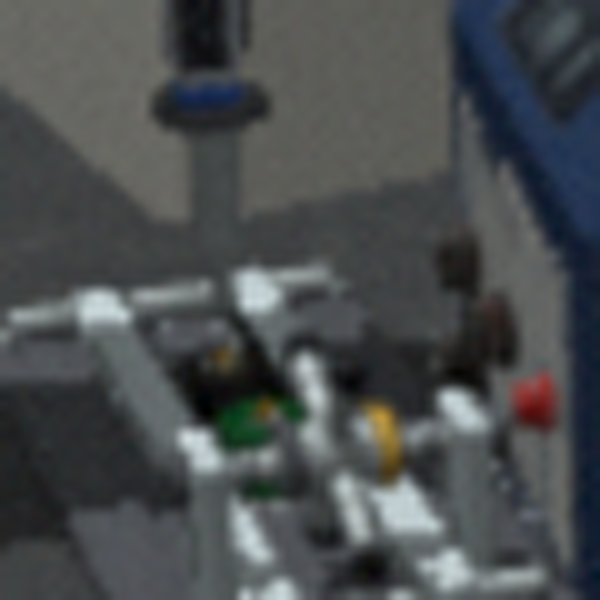

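View pics/t31.png

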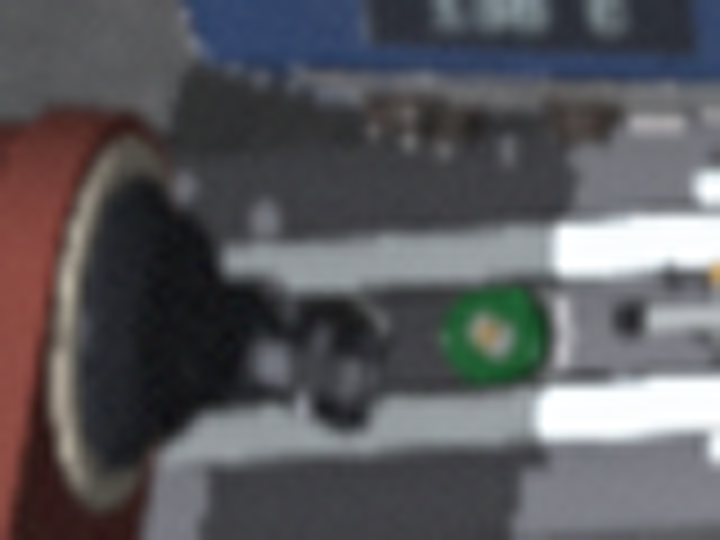

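Run:
```python
from h import *
o=ctrl.get_obs();T=o['tool_pos']
for z in (.0279,.041,.041+.022,.041+.04,.041+.0665,.041+.08): 
    print(z,((proj('side',[T[0],T[1],z])[0]-[250,140])*10+5).round(1))
im=ctrl.get_image('side')[:,:,::-1]
c=cv2.resize(im[145:185,258:288],None,fx=18,fy=18,interpolation=cv2.INTER_CUBIC)
c=cv2.convertScaleAbs(c,alpha=1.8,beta=-40)
cv2.imwrite('pics/s32.png',c)
```

```text
0.0279 [235.7 356.3]
0.041 [232.8 316.7]
0.063 [228.  249.2]
0.081 [224.  193.1]
0.10750000000000001 [218.1 109. ]
0.121 [215.   65.5]
```

View pics/s32.png

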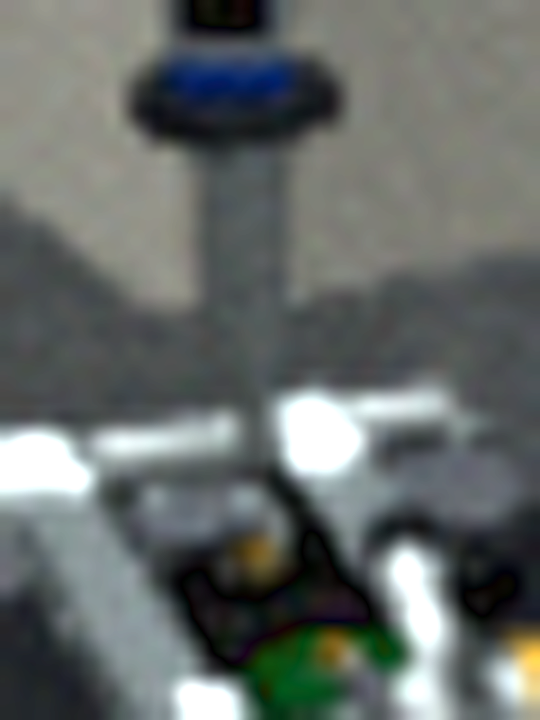

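Request:
servo_tool(delta_pos=[[0.002,0,0],[0,0.003,0],[0,0,0]], dr=[[0,0,-0.2],[0,0,0],[0,0,0]], grip=[0.1,0.1,0.1])

```text
t: 43.6
tool_pos: [0.4938, 0.0491, 0.1308]
tool_rot: [-0.244, -2.102, 2.099]
contact_force: [-0.6, -0.2, -1.6]
opening: 0.0193
```

Run:
```python
from h import *
need([.4935,.0485,.1205],[-.0082,-.0354,0])
```

```text
t 43.6 pos [0.4938 0.0491 0.1308] open 0.0193 F [-0.6 -0.2 -1.6]
tool-frame delta [0.0002 0.0103 0.0007]
rot deg [ 0.11 -0.1  -0.09]
joints [-0.05 -0.16  2.02  0.    1.29  1.75] after-rot delta [0.0001 0.0103 0.0006]
```

Request:
servo_tool(delta_pos=[[0,0.004,0.0005],[0,0.003,0],[0,0.003,0],[0,0.003,0]], dr=[[0,0,0],[0,0,0],[0,0,0],[0,0,0]], grip=[0.1,0.1,0.1,0.1])

```text
t: 44.1
tool_pos: [0.4941, 0.0485, 0.1178]
tool_rot: [-0.245, -2.103, 2.099]
contact_force: [-2.2, -0.0, 5.4]
opening: 0.0191
```

Run:
```python
from h import *
need([.4935,.0485,.1097],[-.0082,-.0354,0])
```

```text
t 44.1 pos [0.4941 0.0485 0.1178] open 0.0191 F [-2.2 -0.   5.4]
tool-frame delta [0.0006 0.0081 0.0002]
rot deg [ 0.11 -0.11 -0.13]
joints [-0.05 -0.15  2.03  0.    1.26  1.75] after-rot delta [0.0006 0.0081 0.0002]
```

Request:
servo_tool(delta_pos=[[0.0005,0.003,0],[0,0.003,0],[0,0.003,0],[0,0.002,0]], dr=[[0,0,0],[0,0,0],[0,0,0],[0,0,0]], grip=[0.1,0.1,0.1,0.1])

```text
t: 44.6
tool_pos: [0.4944, 0.0485, 0.111]
tool_rot: [-0.243, -2.102, 2.1]
contact_force: [-4.7, 0.3, 8.6]
opening: 0.0192
```

Run:
```python
from h import *
need([.4935,.0485,.1097],[-.0082,-.0354,0])
```

```text
t 44.6 pos [0.4944 0.0485 0.111 ] open 0.0192 F [-4.7  0.3  8.6]
tool-frame delta [0.0009 0.0013 0.0003]
rot deg [ 0.06 -0.08 -0.08]
joints [-0.05 -0.13  2.03  0.    1.25  1.75] after-rot delta [0.0009 0.0013 0.0003]
```

Request:
servo_tool(delta_pos=[[0,0.003,0],[0,0.002,0],[0,0.001,0]], dr=[[0,0,0],[0,0,0],[0,0,0]], grip=[0.1,0.1,0.1])

```text
t: 44.98
tool_pos: [0.4948, 0.0486, 0.11]
tool_rot: [-0.24, -2.1, 2.1]
contact_force: [-5.7, 0.3, 10.6]
opening: 0.0191
```

Run:
```python
from h import *
need([.4935,.0485,.1097],[-.0082,-.0354,0])
shot('side','s33',(250,140,310,200),10)
```

```text
t 44.98 pos [0.4948 0.0486 0.11  ] open 0.0191 F [-5.7  0.3 10.6]
tool-frame delta [0.0013 0.0003 0.0004]
rot deg [ 0.01 -0.05  0.06]
joints [-0.05 -0.13  2.03  0.    1.25  1.75] after-rot delta [0.0013 0.0003 0.0004]
```

View pics/s33.png

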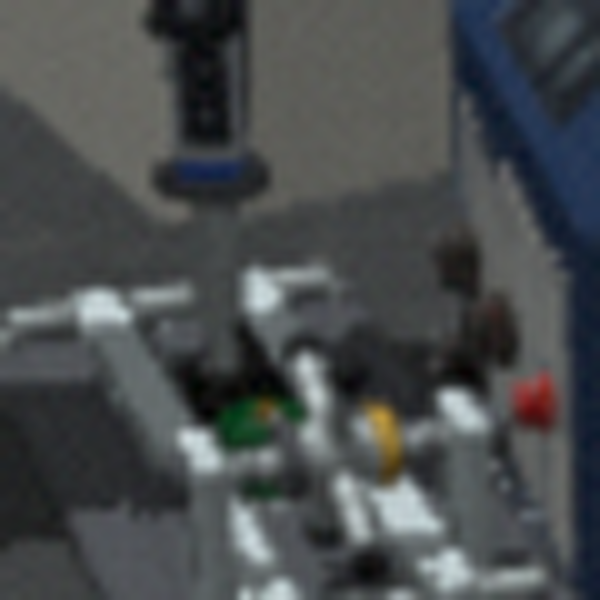

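Request:
servo_tool(delta_pos=[[0.001,0.003,0],[0.0005,0.003,0],[0,0.002,0]], dr=[[0,0,0],[0,0,0],[0,0,0]], grip=[0.1,0.1,0.1])

```text
t: 45.4
tool_pos: [0.4948, 0.0486, 0.1085]
tool_rot: [-0.24, -2.1, 2.101]
contact_force: [-5.7, -0.1, 12.1]
opening: 0.0192
```

Run:
```python
from h import *
need([.4935,.0485,.15],[-.0082,-.0354,0])
```

```text
t 45.4 pos [0.4948 0.0486 0.1085] open 0.0192 F [-5.7 -0.1 12.1]
tool-frame delta [ 0.0013 -0.0415  0.0005]
rot deg [-0.05 -0.02  0.04]
joints [-0.05 -0.13  2.03 -0.    1.24  1.75] after-rot delta [ 0.0013 -0.0415  0.0004]
```

Request:
servo_tool(delta_pos=[[0,-0.01,0],[0,-0.02,0],[0,-0.03,0],[0,-0.02,0],[0,0,0]], dr=[[0,0,0],[0,0,0],[0,0,0],[0,0,0],[0,0,0]], grip=[0.1,0.1,0.1,0.1,0.1])

```text
t: 46.02
tool_pos: [0.495, 0.0488, 0.1901]
tool_rot: [-0.24, -2.1, 2.101]
contact_force: [-0.4, -0.3, -1.4]
opening: 0.0192
```

Run:
```python
from h import *
need([.498,-.0024,.16],[-.0082,-.0354,0])
o=ctrl.get_obs();T=o['tool_pos']; print(((proj('side',[T[0],T[1],T[2]-.0922+.0665])[0]-[250,120])*9+4).round(1))
shot('side','s34',(250,120,310,200),9)
```

```text
t 46.02 pos [0.495  0.0488 0.1901] open 0.0192 F [-0.4 -0.3 -1.4]
tool-frame delta [-0.0145  0.0301  0.0491]
rot deg [-0.03 -0.02  0.  ]
joints [-0.05 -0.22  1.96 -0.    1.4   1.75] after-rot delta [-0.0145  0.0301  0.0492]
[182.5 109.7]
```

View pics/s34.png

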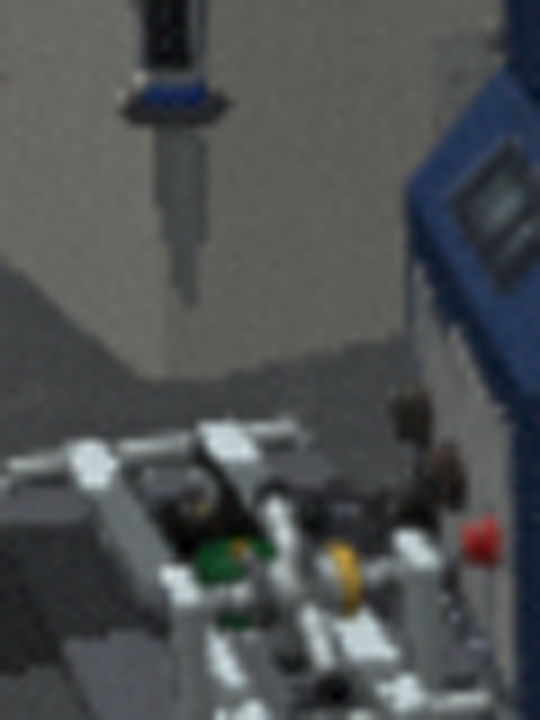

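Request:
servo_tool(delta_pos=[[-0.014,0,0.045],[-0.002,0.01,0.006],[0,0.015,0],[0,0,0],[0,0,0]], dr=[[0,0,0],[0,0,0],[0,0,0],[0,0,0],[0,0,0]], grip=[0.1,0.1,0.1,0.1,0.1])

```text
t: 46.7
tool_pos: [0.495, -0.0034, 0.1558]
tool_rot: [-0.225, -2.098, 2.096]
contact_force: [-0.3, -0.4, -1.8]
opening: 0.0194
```

Run:
```python
from h import *
need([.498,-.0025,.137],[-.0082,-.0354,0])
```

```text
t 46.7 pos [ 0.495  -0.0034  0.1558] open 0.0194 F [-0.3 -0.4 -1.8]
tool-frame delta [-0.0029  0.0187 -0.0015]
rot deg [-0.03  0.12  0.68]
joints [-0.16 -0.18  1.99  0.    1.35  1.64] after-rot delta [-0.0027  0.0188 -0.0015]
```

Request:
servo_tool(delta_pos=[[-0.003,0.006,-0.0015],[0,0.008,0],[0,0.004,0],[0,0,0]], dr=[[0,0,0.7],[0,0,0],[0,0,0],[0,0,0]], grip=[0.1,0.1,0.1,0.1])

```text
t: 47.2
tool_pos: [0.4987, -0.0014, 0.1369]
tool_rot: [-0.239, -2.104, 2.104]
contact_force: [-0.5, 0.3, -1.8]
opening: 0.0192
```

Run:
```python
from h import *
need([.498,-.0025,.1245],[-.0082,-.0354,0])
im=ctrl.get_image('side')[:,:,::-1]
c=cv2.resize(im[145:190,258:293],None,fx=16,fy=16,interpolation=cv2.INTER_CUBIC)
c=cv2.convertScaleAbs(c,alpha=1.8,beta=-40)
cv2.imwrite('pics/s35.png',c)
o=ctrl.get_obs();T=o['tool_pos']
for z in (.032,.044,.09,.1108): print(((proj('side',[T[0],T[1],z])[0]-[258,145])*16+8).round(1))
```

```text
t 47.2 pos [ 0.4987 -0.0014  0.1369] open 0.0192 F [-0.5  0.3 -1.8]
tool-frame delta [0.0005 0.0124 0.0012]
rot deg [-0.01  0.22 -0.12]
joints [-0.15 -0.16  2.01 -0.    1.3   1.64] after-rot delta [0.0005 0.0124 0.0012]
[313.6 574.7]
[309.6 514.9]
[294.  280.1]
[286.7 171. ]
```

View pics/s35.png

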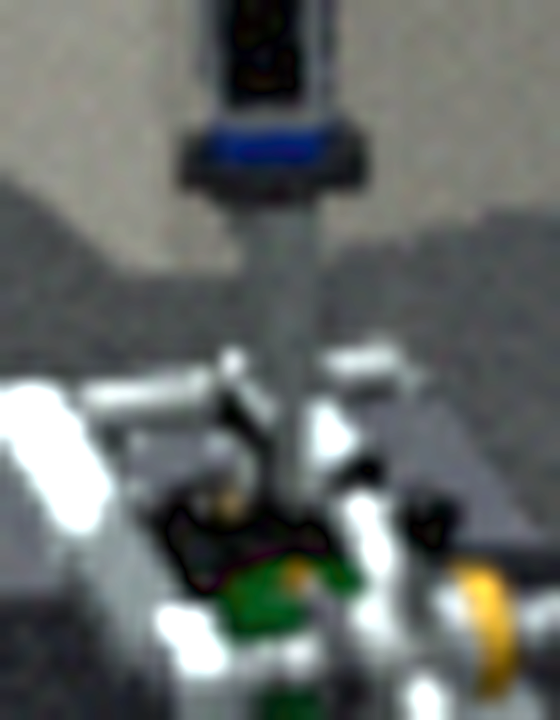

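Request:
servo_tool(delta_pos=[[0.001,0,0.001],[0,0.006,0],[0,0.004,0],[0,0.003,0],[0,0.003,0]], dr=[[0,0.2,-0.1],[0,0,0],[0,0,0],[0,0,0],[0,0,0]], grip=[0.1,0.1,0.1,0.1,0.1])

```text
t: 47.88
tool_pos: [0.4984, -0.0026, 0.1218]
tool_rot: [-0.243, -2.102, 2.102]
contact_force: [-1.6, 1.0, 5.4]
opening: 0.0191
```

Run:
```python
from h import *
need([.498,-.0025,.1125],[-.0082,-.0354,0])
```

```text
t 47.88 pos [ 0.4984 -0.0026  0.1218] open 0.0191 F [-1.6  1.   5.4]
tool-frame delta [ 0.0005  0.0093 -0.    ]
rot deg [-0.   -0.02 -0.14]
joints [-0.15 -0.15  2.02 -0.    1.27  1.64] after-rot delta [ 0.0005  0.0093 -0.    ]
```

Request:
servo_tool(delta_pos=[[0.0005,0.003,0],[0,0.003,0],[0,0.003,0],[0,0.003,0],[0,0.003,0]], dr=[[0,0,0],[0,0,0],[0,0,0],[0,0,0],[0,0,0]], grip=[0.1,0.1,0.1,0.1,0.1])

```text
t: 48.5
tool_pos: [0.499, -0.0027, 0.1132]
tool_rot: [-0.241, -2.1, 2.102]
contact_force: [-5.4, 1.3, 11.8]
opening: 0.0188
```

Run:
```python
from h import *
need([.498,-.0025,.1125],[-.0082,-.0354,0])
```

```text
t 48.5 pos [ 0.499  -0.0027  0.1132] open 0.0188 F [-5.4  1.3 11.8]
tool-frame delta [0.001  0.0007 0.0001]
rot deg [-0.05  0.02 -0.05]
joints [-0.15 -0.13  2.02 -0.    1.25  1.64] after-rot delta [0.001  0.0007 0.0001]
```

Request:
servo_tool(delta_pos=[[0,0.003,0],[0,0.002,0]], dr=[[0,0,0],[0,0,0]], grip=[0.1,0.1])

```text
t: 48.75
tool_pos: [0.4996, -0.0027, 0.1127]
tool_rot: [-0.239, -2.1, 2.102]
contact_force: [-5.8, 1.6, 10.8]
opening: 0.0191
```

Request:
servo_tool(delta_pos=[[0,-0.01,0],[0,-0.02,0],[0,-0.04,0],[0,-0.04,0],[0,-0.02,0]], dr=[[0,0,0],[0,0,0],[0,0,0],[0,0,0],[0,0,0]], grip=[0.1,0.1,0.1,0.1,0.1])

```text
t: 49.38
tool_pos: [0.4986, -0.0023, 0.2436]
tool_rot: [-0.234, -2.098, 2.1]
contact_force: [0.2, -0.1, -1.9]
opening: 0.0192
```

Run:
```python
from h import *
need([.5087,-.2508,.23],[-.0082,-.0354,0])
shot('side','s36',(250,100,310,200),7)
im=np.mean([ctrl.get_image('side').astype(float) for _ in range(3)],0).astype(np.uint8)[:,:,::-1]
cv2.imwrite('pics/s37.png',cv2.resize(im[165:190,260:290],None,fx=20,fy=20,interpolation=cv2.INTER_CUBIC))
```

```text
t 49.38 pos [ 0.4986 -0.0023  0.2436] open 0.0192 F [ 0.2 -0.1 -1.9]
tool-frame delta [-0.0658  0.0137  0.2398]
rot deg [-0.08  0.04  0.25]
joints [-0.15 -0.25  1.9  -0.    1.5   1.64] after-rot delta [-0.0659  0.0136  0.2398]
```

View pics/s36.png

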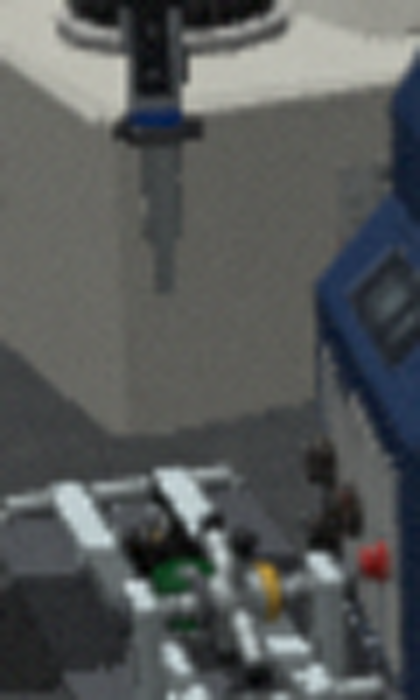

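View pics/s37.png

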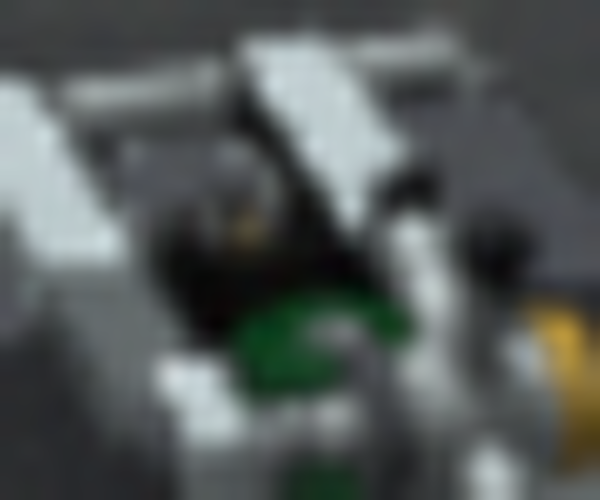

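Request:
servo_tool(delta_pos=[[-0.016,0,0.06],[-0.016,0,0.06],[-0.016,0,0.06],[-0.012,0,0.045],[-0.002,0,0.01]], dr=[[0,0,0],[0,0,0],[0,0,0],[0,0,0],[0,0,0]], grip=[0.1,0.1,0.1,0.1,0.1])

```text
t: 50.2
tool_pos: [0.5012, -0.2478, 0.2253]
tool_rot: [-0.205, -2.1, 2.085]
contact_force: [-0.6, 0.9, -1.9]
opening: 0.0195
```

Request:
servo_tool(delta_pos=[[0,0,0],[0,0,0]], dr=[[0,0,0],[0,0,0]], grip=[0.1,0.1])

```text
t: 50.45
tool_pos: [0.5, -0.2461, 0.2219]
tool_rot: [-0.199, -2.102, 2.079]
contact_force: [0.2, 1.0, -1.4]
opening: 0.019
```

Run:
```python
from h import *
need([.5087,-.2508,.22],[-.0082,-.0354,0])
im=np.mean([ctrl.get_image('side').astype(float) for _ in range(4)],0).astype(np.uint8)[:,:,::-1]
a=cv2.resize(im[160:195,255:295],None,fx=18,fy=16,interpolation=cv2.INTER_CUBIC);cv2.imwrite('pics/s38.png',a)
im=np.mean([ctrl.get_image('top').astype(float) for _ in range(4)],0).astype(np.uint8)[:,:,::-1]
cv2.imwrite('pics/t38.png',cv2.resize(im[225:260,205:260],None,fx=14,fy=14,interpolation=cv2.INTER_CUBIC))
shot('side','s39',(250,80,350,240),3.7)
```

```text
t 50.45 pos [ 0.5    -0.2461  0.2219] open 0.019 F [ 0.2  1.  -1.4]
tool-frame delta [-0.0096  0.0015  0.0026]
rot deg [0.41 0.34 1.87]
joints [-0.59 -0.07  1.78 -0.    1.47  1.2 ] after-rot delta [-0.0095  0.0019  0.0026]
```

View pics/s38.png

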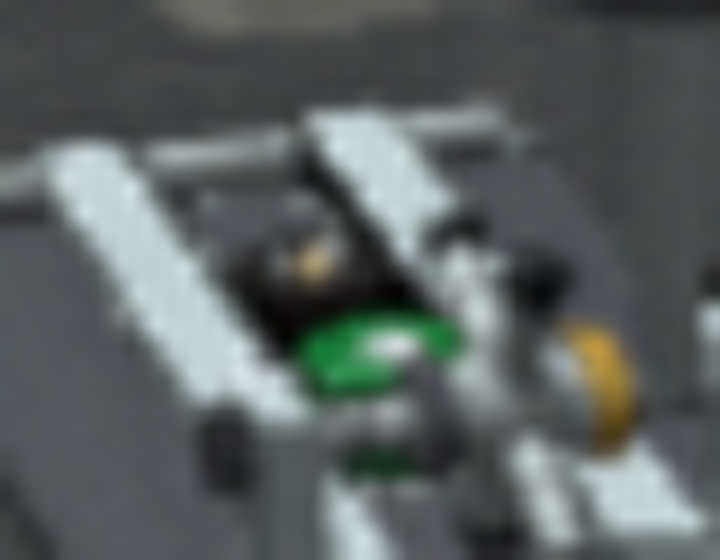

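View pics/t38.png

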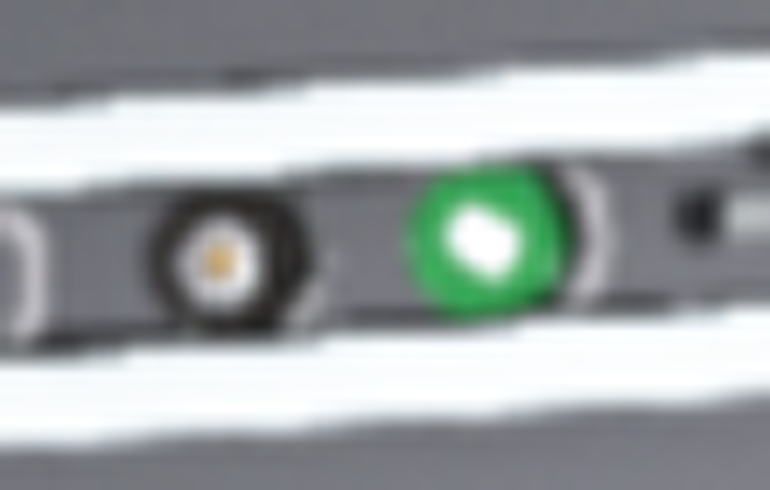

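View pics/s39.png

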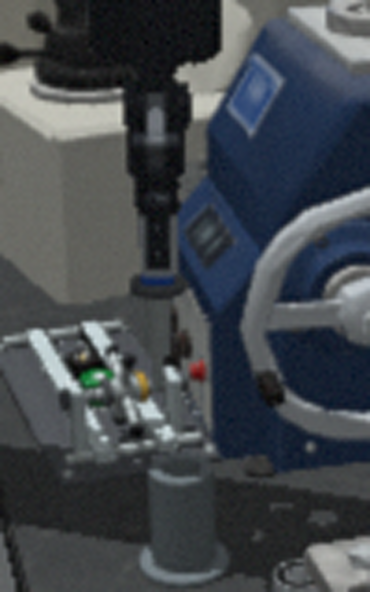

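Run:
```python
from h import *
t=(205+(219-6.5)/14,225+(262-6.5)/14); s=(255+(313-8.5)/18,160+(259-7.5)/16)
print(t,s,tri([('top',*t),('side',*s)]))
for z in (.024,.028): print(proj('side',[[.4936,.0486,z]]))
need([.4938,.0486,.2],[-.0082,-.0354,0])
```

```text
(220.17857142857142, 243.25) (271.9166666666667, 175.71875) [0.49297247 0.04927996 0.02602152]
[[272.56115589 176.37569898]]
[[272.4745728  175.17234406]]
t 50.9 pos [ 0.5005 -0.2473  0.2234] open 0.0192 F [-0.3  0.6 -2. ]
tool-frame delta [ 0.071   0.0272 -0.287 ]
rot deg [0.33 0.31 1.73]
joints [-0.59 -0.07  1.77 -0.01  1.47  1.2 ] after-rot delta [ 0.0733  0.0234 -0.2868]
```

Request:
servo_tool(delta_pos=[[0.015,-0.01,-0.057],[0.015,-0.005,-0.057],[0.015,-0.003,-0.057],[0.016,-0.002,-0.057],[0.012,0,-0.045]], dr=[[0.3,0.3,1.6],[0,0,0],[0,0,0],[0,0,0],[0,0,0]], grip=[0.1,0.1,0.1,0.1,0.1])

```text
t: 51.52
tool_pos: [0.4918, 0.0399, 0.2464]
tool_rot: [-0.251, -2.099, 2.097]
contact_force: [0.4, -0.3, -2.2]
opening: 0.0194
```

Request:
servo_tool(delta_pos=[[0,0,0],[0,0,0]], dr=[[0,0,0],[0,0,0]], grip=[0.1,0.1])

```text
t: 51.78
tool_pos: [0.4915, 0.0423, 0.2469]
tool_rot: [-0.247, -2.103, 2.1]
contact_force: [-0.3, 0.1, -0.8]
opening: 0.0194
```

Run:
```python
from h import *
need([.4938,.0486,.15],[-.0082,-.0354,0])
```

```text
t 51.77 pos [0.4915 0.0423 0.2469] open 0.0194 F [-0.3  0.1 -0.8]
tool-frame delta [-0.0004  0.0969 -0.0065]
rot deg [ 0.09 -0.13 -0.21]
joints [-0.07 -0.27  1.91  0.    1.5   1.73] after-rot delta [-0.0008  0.0969 -0.0066]
```

Request:
servo_tool(delta_pos=[[-0.001,0.02,-0.006],[0,0.03,-0.001],[0,0.03,0],[0,0.01,0],[0,0,0]], dr=[[0,0,-0.2],[0,0,0],[0,0,0],[0,0,0],[0,0,0]], grip=[0.1,0.1,0.1,0.1,0.1])

```text
t: 52.4
tool_pos: [0.4941, 0.0452, 0.1499]
tool_rot: [-0.247, -2.095, 2.092]
contact_force: [-0.3, 0.5, -1.0]
opening: 0.0193
```

Run:
```python
from h import *
need([.4938,.0486,.121],[-.0082,-.0354,0])
```

```text
t 52.4 pos [0.4941 0.0452 0.1499] open 0.0193 F [-0.3  0.5 -1. ]
tool-frame delta [ 0.001   0.0289 -0.0033]
rot deg [ 0.04 -0.61  0.19]
joints [-0.06 -0.18  2.    0.    1.33  1.75] after-rot delta [ 0.001   0.0289 -0.0033]
```

Request:
servo_tool(delta_pos=[[0.001,0.01,-0.003],[0,0.01,-0.001],[0,0.006,0],[0,0,0]], dr=[[0,-0.5,0.2],[0,0,0],[0,0,0],[0,0,0]], grip=[0.1,0.1,0.1,0.1])

```text
t: 52.9
tool_pos: [0.4957, 0.0492, 0.1246]
tool_rot: [-0.247, -2.103, 2.101]
contact_force: [0.2, 0.3, -1.5]
opening: 0.0194
```

Run:
```python
from h import *
need([.4938,.0486,.116],[-.0082,-.0354,0])
```

```text
t 52.9 pos [0.4957 0.0492 0.1246] open 0.0194 F [ 0.2  0.3 -1.5]
tool-frame delta [0.0018 0.0086 0.0011]
rot deg [ 0.09 -0.11 -0.26]
joints [-0.05 -0.15  2.02  0.    1.27  1.75] after-rot delta [0.0017 0.0086 0.0011]
```

Request:
servo_tool(delta_pos=[[0.002,0.001,0.001],[0,0.003,0],[0,0.003,0],[0,0.002,0],[0,0.002,0]], dr=[[0,0,-0.3],[0,0,0],[0,0,0],[0,0,0],[0,0,0]], grip=[0.1,0.1,0.1,0.1,0.1])

```text
t: 53.52
tool_pos: [0.4945, 0.0487, 0.1149]
tool_rot: [-0.244, -2.102, 2.099]
contact_force: [-1.1, 0.1, 3.7]
opening: 0.0195
```

Run:
```python
from h import *
need([.4938,.0486,.108],[-.0082,-.0354,0])
```

```text
t 53.52 pos [0.4945 0.0487 0.1149] open 0.0195 F [-1.1  0.1  3.7]
tool-frame delta [0.0007 0.0069 0.0002]
rot deg [ 0.11 -0.1  -0.08]
joints [-0.05 -0.14  2.03  0.    1.25  1.75] after-rot delta [0.0007 0.0069 0.0002]
```

Request:
servo_tool(delta_pos=[[0.0005,0.003,0],[0,0.003,0],[0,0.003,0],[0,0.003,0],[0,0.002,0]], dr=[[0,0,0],[0,0,0],[0,0,0],[0,0,0],[0,0,0]], grip=[0.1,0.1,0.1,0.1,0.1])

```text
t: 54.15
tool_pos: [0.4951, 0.0487, 0.1083]
tool_rot: [-0.241, -2.101, 2.099]
contact_force: [-6.1, 0.8, 10.7]
opening: 0.019
```

Run:
```python
from h import *
need([.4938,.0486,.108],[-.0082,-.0354,0])
```

```text
t 54.15 pos [0.4951 0.0487 0.1083] open 0.019 F [-6.1  0.8 10.7]
tool-frame delta [0.0013 0.0003 0.0004]
rot deg [ 0.04 -0.06  0.03]
joints [-0.05 -0.13  2.03  0.    1.24  1.75] after-rot delta [0.0013 0.0003 0.0004]
```

Request:
servo_tool(delta_pos=[[0,-0.01,0],[0,-0.02,0],[0,-0.05,0],[0,-0.05,0],[0,-0.02,0]], dr=[[0,0,0],[0,0,0],[0,0,0],[0,0,0],[0,0,0]], grip=[0.1,0.1,0.1,0.1,0.1])

```text
t: 54.78
tool_pos: [0.494, 0.0487, 0.2589]
tool_rot: [-0.236, -2.099, 2.098]
contact_force: [-0.3, -0.7, -1.5]
opening: 0.0192
```

Request:
servo_tool(delta_pos=[[-0.016,-0.004,0.06],[-0.016,-0.004,0.06],[-0.016,-0.004,0.06],[-0.016,0,0.06],[-0.013,0,0.045]], dr=[[0,0,0],[0,0,0],[0,0,0],[0,0,0],[0,0,0]], grip=[0.1,0.1,0.1,0.1,0.1])

```text
t: 55.4
tool_pos: [0.5054, -0.249, 0.2656]
tool_rot: [-0.226, -2.107, 2.099]
contact_force: [1.0, 0.1, -1.7]
opening: 0.0192
```

Request:
servo_tool(delta_pos=[[0,0,0],[0,0,0]], dr=[[0,0,0],[0,0,0]], grip=[0.1,0.1])

```text
t: 55.65
tool_pos: [0.5041, -0.2511, 0.2616]
tool_rot: [-0.226, -2.105, 2.091]
contact_force: [-0.5, 0.6, -1.4]
opening: 0.0191
```

Run:
```python
from h import *
need([.5087,-.2508,.21],[-.0082,-.0354,0])
im=np.mean([ctrl.get_image('top').astype(float) for _ in range(4)],0).astype(np.uint8)[:,:,::-1]
cv2.imwrite('pics/t40.png',cv2.resize(im[225:260,205:260],None,fx=14,fy=14,interpolation=cv2.INTER_CUBIC))
```

```text
t 55.65 pos [ 0.5041 -0.2511  0.2616] open 0.0191 F [-0.5  0.6 -1.4]
tool-frame delta [-0.005   0.0516 -0.001 ]
rot deg [0.3  0.18 0.63]
joints [-0.59 -0.1   1.73  0.    1.52  1.2 ] after-rot delta [-0.0044  0.0516 -0.0013]
```

View pics/t40.png

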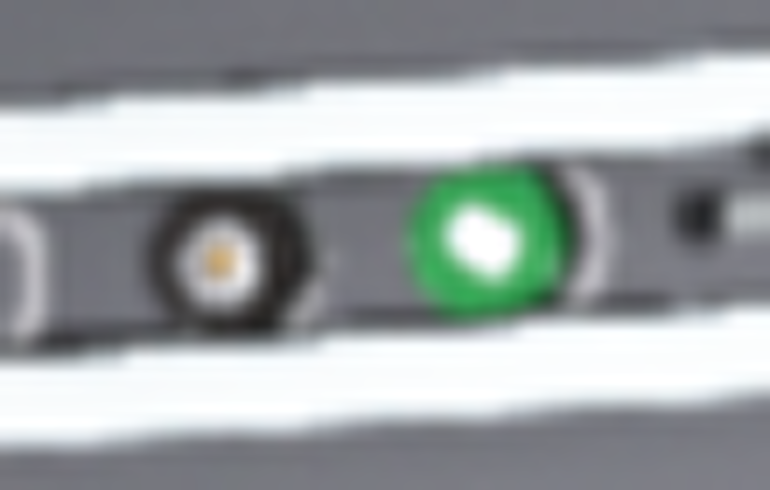

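Request:
servo_tool(delta_pos=[[-0.005,0.01,-0.001],[0,0.02,0],[0,0.02,0],[0,0,0],[0,0,0]], dr=[[0.3,0.2,0.6],[0,0,0],[0,0,0],[0,0,0],[0,0,0]], grip=[0.1,0.1,0.1,0.1,0.1])

```text
t: 56.48
tool_pos: [0.5098, -0.248, 0.208]
tool_rot: [-0.236, -2.103, 2.104]
contact_force: [0.8, 0.0, -1.6]
opening: 0.0193
```

Run:
```python
from h import *
need([.5087,-.2508,.185],[-.0082,-.0354,0])
shot('side','s41',(260,120,340,240),6)
```

```text
t 56.48 pos [ 0.5098 -0.248   0.208 ] open 0.0193 F [ 0.8  0.  -1.6]
tool-frame delta [0.0005 0.023  0.003 ]
rot deg [-0.03  0.26 -0.02]
joints [-0.58 -0.06  1.79 -0.    1.41  1.21] after-rot delta [0.0005 0.023  0.003 ]
```

View pics/s41.png

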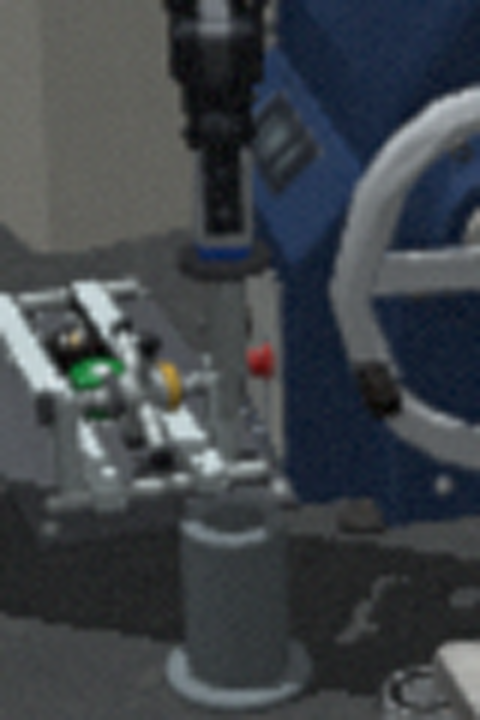

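Request:
servo_tool(delta_pos=[[0.0005,0.008,0.003],[0,0.008,0.0005],[0,0.003,0],[0,0,0]], dr=[[0,0.2,0],[0,0,0],[0,0,0],[0,0,0]], grip=[0.1,0.1,0.1,0.1])

```text
t: 57.02
tool_pos: [0.5088, -0.2522, 0.1888]
tool_rot: [-0.242, -2.1, 2.103]
contact_force: [0.4, -0.3, -1.1]
opening: 0.0194
```

Run:
```python
from h import *
need([.5087,-.2508,.15],[-.0082,-.0354,0])
```

```text
t 57.02 pos [ 0.5088 -0.2522  0.1888] open 0.0194 F [ 0.4 -0.3 -1.1]
tool-frame delta [ 0.0005  0.0388 -0.0014]
rot deg [-0.07  0.01 -0.12]
joints [-0.59 -0.04  1.8  -0.    1.38  1.21] after-rot delta [ 0.0004  0.0388 -0.0013]
```

Request:
servo_tool(delta_pos=[[0,0.01,-0.0013],[0,0.012,0],[0,0.012,0],[0,0.005,0],[0,0,0]], dr=[[0,0,0],[0,0,0],[0,0,0],[0,0,0],[0,0,0]], grip=[0.1,0.1,0.1,0.1,0.1])

```text
t: 57.65
tool_pos: [0.5089, -0.2506, 0.1464]
tool_rot: [-0.241, -2.101, 2.102]
contact_force: [-0.1, -0.4, -1.4]
opening: 0.0191
```

Run:
```python
from h import *
need([.5087,-.2508,.12],[-.0082,-.0354,0])
```

```text
t 57.65 pos [ 0.5089 -0.2506  0.1464] open 0.0191 F [-0.1 -0.4 -1.4]
tool-frame delta [0.0002 0.0264 0.0002]
rot deg [-0.05  0.02 -0.06]
joints [-0.59 -0.    1.84 -0.    1.3   1.21] after-rot delta [0.0002 0.0264 0.0003]
```

Nose is in the bore, no contact. Continue down.

Request:
servo_tool(delta_pos=[[0,0.01,0],[0,0.012,0],[0,0.01,0],[0,0.004,0],[0,0,0]], dr=[[0,0,0],[0,0,0],[0,0,0],[0,0,0],[0,0,0]], grip=[0.1,0.1,0.1,0.1,0.1])

```text
t: 58.28
tool_pos: [0.5091, -0.2507, 0.108]
tool_rot: [-0.241, -2.1, 2.103]
contact_force: [-0.2, -0.2, -2.1]
opening: 0.0194
```

Run:
```python
from h import *
need([.5087,-.2508,.1022],[-.0082,-.0354,0])
```

```text
t 58.27 pos [ 0.5091 -0.2507  0.108 ] open 0.0194 F [-0.2 -0.2 -2.1]
tool-frame delta [0.0004 0.0058 0.0002]
rot deg [-0.05  0.01 -0.07]
joints [-0.59  0.04  1.86 -0.    1.24  1.21] after-rot delta [0.0004 0.0058 0.0002]
```

Request:
servo_tool(delta_pos=[[0.0005,0.003,0],[0,0.002,0],[0,0.001,0],[0,0,0]], dr=[[0,0,0],[0,0,0],[0,0,0],[0,0,0]], grip=[0.1,0.1,0.1,0.1])

```text
t: 58.78
tool_pos: [0.5092, -0.251, 0.1027]
tool_rot: [-0.243, -2.1, 2.104]
contact_force: [-0.1, -0.2, -0.6]
opening: 0.0192
```

Run:
```python
from h import *
need([.5087,-.2508,.1022],[-.0082,-.0354,0])
```

```text
t 58.77 pos [ 0.5092 -0.251   0.1027] open 0.0192 F [-0.1 -0.2 -0.6]
tool-frame delta [ 0.0005  0.0005 -0.0001]
rot deg [-0.09  0.02 -0.18]
joints [-0.59  0.05  1.87 -0.    1.22  1.21] after-rot delta [ 0.0005  0.0005 -0.0001]
```

Seated to within 0.5 mm. Release and rise.

Request:
servo_tool(delta_pos=[[0,0.0005,0],[0,0,0],[0,0,0],[0,0,0],[0,0,0]], dr=[[0,0,0],[0,0,0],[0,0,0],[0,0,0],[0,0,0]], grip=[0.1,0.3,0.5,0.6,0.6])

```text
t: 59.4
tool_pos: [0.5102, -0.2517, 0.1038]
tool_rot: [-0.246, -2.1, 2.107]
contact_force: [-0.5, -0.0, -0.2]
opening: 0.051
```

Request:
servo_tool(delta_pos=[[0,-0.02,0],[0,-0.03,0],[0,-0.05,0],[0,-0.05,0],[0,0,0]], dr=[[0,0,0],[0,0,0],[0,0,0],[0,0,0],[0,0,0]], grip=[0.6,0.6,0.6,0.6,0.6])

```text
t: 60.02
tool_pos: [0.5098, -0.2513, 0.2647]
tool_rot: [-0.251, -2.1, 2.111]
contact_force: [-0.5, -0.2, -1.4]
opening: 0.0512
```

Request:
servo_tool(delta_pos=[[0.04,0,0.05],[0.03,0,0.06],[0.02,0,0.06],[0,0,0.05],[0,0,0]], dr=[[0,0,0],[0,0,0],[0,0,0],[0,0,0],[0,0,0]], grip=[0.6,0.6,0.6,0.6,0.6])

```text
t: 60.65
tool_pos: [0.3729, -0.4454, 0.2681]
tool_rot: [-0.251, -2.101, 2.118]
contact_force: [-0.6, 0.9, -0.2]
opening: 0.0513
```

Run:
```python
from h import *
need([.5087,-.2508,.1022],[-.0082,-.0354,0])
im=np.mean([ctrl.get_image('side').astype(float) for _ in range(4)],0).astype(np.uint8)[:,:,::-1]
cv2.imwrite('pics/s50.png',cv2.resize(im[150:250,240:340],None,fx=6,fy=6,interpolation=cv2.INTER_CUBIC))
im=np.mean([ctrl.get_image('top').astype(float) for _ in range(4)],0).astype(np.uint8)[:,:,::-1]
cv2.imwrite('pics/t50.png',cv2.resize(im[205:275,185:350],None,fx=4.8,fy=4.8,interpolation=cv2.INTER_CUBIC))
```

```text
t 60.65 pos [ 0.3729 -0.4454  0.2681] open 0.0513 F [-0.6  0.9 -0.2]
tool-frame delta [-0.0869  0.1657 -0.2209]
rot deg [-0.38  0.24 -0.83]
joints [-1.   -0.07  1.7   0.01  1.5   0.79] after-rot delta [-0.0884  0.1659 -0.2202]
```

View pics/s50.png

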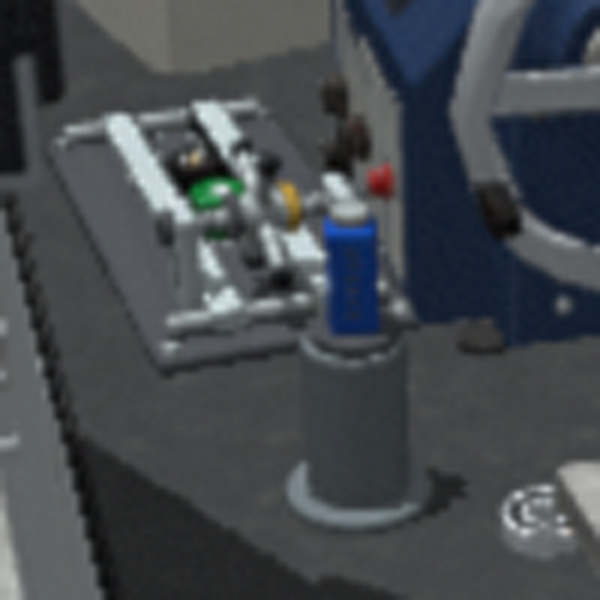

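View pics/t50.png

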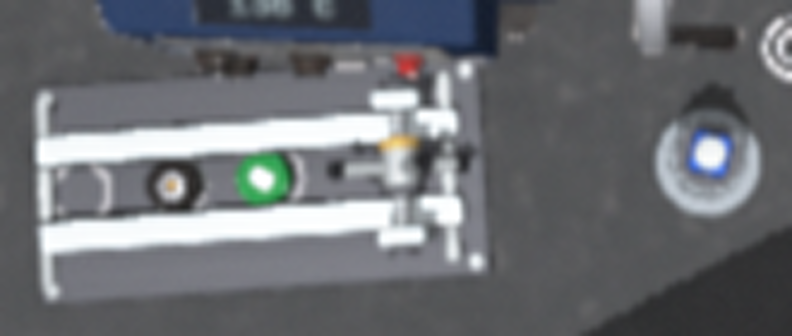

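Run:
```python
from h import *
print(ctrl.finish_job()); print(ctrl.get_obs()['t'])
```

```text
the job is handed in; nothing more can be done
None
the job is handed in; nothing more can be done
```

The job is handed in at about 61 s of the 210 s allowed. No verdict is reported, so what follows rests on my own checks.

**What I did**
- Only two pucks were on the bench: a black one about 16 mm high (judged to be specimen_b) and the green specimen_c.
- I stood the black puck in bay 2. The green one went in bay 1, about 3 mm towards +y of the ring centre to keep the fingers clear of a spoke.
- I turned the turnbuckle with spoke pushes until the spokes resisted at about 30 N.
- I tripped the punch on both pins, pressing the black one twice, and put the punch back in its stand.

**What the last checks showed**
- **Pucks:** both stand upright between the jaws in the final pictures.
- **Punch:** it hangs upright in its stand; the tool read within about 0.5 mm of its starting height just before I let go.
- **Bystanders:** I worked clear of all three. The bearing was in its place in the last side picture; I did not measure any of them at the end.
- **Pressing:** the force reached about 13.5 N on each pin, above the 11 N trip point. The punch_nose reading itself is not available to me.

**What disagreed or stays uncertain**
- **Turnbuckle:** when I let go, it sprang back from about 5.8 rad to about 5.25 rad (read from the picture). That is just under the 5.3 rad quoted for a firm grip. I judged the remaining grip sufficient but could not measure it.
- **Black pin:** some brass still shows on it, while none shows on the green one. Force and travel put its top at about 24 mm, which is flush, on both presses. Triangulating it from the cameras after the first press put it at about 26 mm, with a few millimetres of error.

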